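# Put the mixed-up heels on their own soles

### The job

The four shoe heels have been set out on the wrong soles. Move each one to its own, standing upright, centred on the heel seat and lined up with the sole: the broad low heel on the round-toed man's sole, the boot heel on the square-toed sole, the slim tall heel on the pointed sole and the small child's heel on the short child's sole. The cork mat is free for parking a heel on the way; do not disturb the jar of dye.

Things in the scene. Friction and masses are not known exactly. Their poses are not given: they have to be found in the camera images.
- heel_broad: The broad low heel: D-shaped block of stacked brown leather with black rubber top, 62 mm wide (y), 66 long (x), 26 high, straight sides, 90 g, the largest footprint. Loose. The origin is at the centre of the footprint, on the underside; x points to the flat front face (the breast), which at the start faces roughly the toe of the sole it stands on, the opposite end is rounded; y is across the width; z up.
- heel_boot: The boot heel: D-shaped block of stacked brown leather with black rubber top, 54 mm wide (y), 56 long (x), 46 high, straight sides, 100 g. Loose. The origin is at the centre of the footprint, on the underside; x points to the flat front face (the breast), which at the start faces roughly the toe of the sole it stands on, the opposite end is rounded; y is across the width; z up.
- heel_slim: The slim tall heel: 64 mm high; a brown D-shaped foot flange 46 x 46 mm and 12 high, above it a straight D-shaped column 34 x 34 mm, centred on the flange, with black rubber top, 60 g. Loose. The origin is at the centre of the footprint, on the underside; x points to the flat front face (the breast), which at the start faces roughly the toe of the sole it stands on, the opposite end is rounded; y is across the width; z up.
- heel_small: The child's heel: small low D-shaped block of stacked brown leather with black rubber top, 44 mm wide (y), 42 long (x), 24 high, straight sides, 40 g. Loose. The origin is at the centre of the footprint, on the underside; x points to the flat front face (the breast), which at the start faces roughly the toe of the sole it stands on, the opposite end is rounded; y is across the width; z up.
- sole_round: Round-toed man's sole: long and broad tan leather sole lying underside up, 287 mm long, 96 wide at the ball, about 65 at the heel, blunt round toe. It reaches 38 mm behind its origin and 249 ahead. The origin is on the underside below the centre of the heel seat, where the middle of the heel belongs; x points along the sole to the toe, z up. Heel end rounded. Its top face is level, 6 mm above the bench. Fixed to the bench.
- sole_square: Square-toed boot sole: tan leather, 282 mm long, 85 wide at the ball, about 59 at the heel, tapering to a toe cut off square, 33 wide. It reaches 36 mm behind its origin and 246 ahead. The origin is on the underside below the centre of the heel seat, where the middle of the heel belongs; x points along the sole to the toe, z up. Heel end rounded. Its top face is level, 6 mm above the bench. Fixed to the bench.
- sole_pointed: Pointed lady's sole: tan leather, 256 mm long, 68 wide at the ball, 27 at the narrow waist, about 49 at the heel, sharp pointed toe. It reaches 31 mm behind its origin and 225 ahead. The origin is on the underside below the centre of the heel seat, where the middle of the heel belongs; x points along the sole to the toe, z up. Heel end rounded. Its top face is level, 6 mm above the bench. Fixed to the bench.
- sole_small: Child's sole: the short one, tan leather, 168 mm long, 69 wide at the ball, about 49 at the heel, round toe. It reaches 29 mm behind its origin and 139 ahead. The origin is on the underside below the centre of the heel seat, where the middle of the heel belongs; x points along the sole to the toe, z up. Heel end rounded. Its top face is level, 6 mm above the bench. Fixed to the bench.
- mat: Empty square cork mat, 100 x 100 x 6 mm, fixed to the bench; a free spot on which a heel may be parked. Origin on the underside at its centre, z up.
- dye_jar: Bystander: closed amber jar of edge dye, 60 mm across, 85 high, loose, standing just to the left (+y) of the soles. Origin at the centre of its underside. Leave it alone. (A steel tin, a hammer and a small clamp also lie outside the row of soles and are not needed.)

How it is judged:
At the end, for the whole second after the job is handed in: Each of the four heels stands upright (within 0.1 rad) and at rest on its own sole, its centre within 12 mm of the heel-seat centre, its long axis within 0.25 rad of the sole's, its underside on the sole's top face (within 3 mm) (horizontal distance between heel_broad and sole_round below 0.012 m and angle between the x axis of heel_broad and the x axis of sole_round, either way round below 0.25 rad and z of heel_broad in the frame of sole_round between 0.003 and 0.009 m and angle between each of heel_broad, heel_boot, heel_slim, heel_small's own z axis and vertical below 0.1 rad and linear speed of each of heel_broad, heel_boot, heel_slim, heel_small below 0.02 m/s and angular speed of each of heel_broad, heel_boot, heel_slim, heel_small below 0.2 rad/s and horizontal distance between heel_boot and sole_square below 0.012 m and angle between the x axis of heel_boot and the x axis of sole_square, either way round below 0.25 rad and z of heel_boot in the frame of sole_square between 0.003 and 0.009 m and horizontal distance between heel_slim and sole_pointed below 0.012 m and angle between the x axis of heel_slim and the x axis of sole_pointed, either way round below 0.25 rad and z of heel_slim in the frame of sole_pointed between 0.003 and 0.009 m and horizontal distance between heel_small and sole_small below 0.012 m and angle between the x axis of heel_small and the x axis of sole_small, either way round below 0.25 rad and z of heel_small in the frame of sole_small between 0.003 and 0.009 m); the robot touches nothing.
It fails at once if the jar of dye is shifted more than 20 mm or tipped (distance of dye_jar from where it was at the start of the episode above 0.02 m or angle between dye_jar's own z axis and vertical above 0.3 rad).
It also fails if it takes over 144 s, if anything falls off the work surface, if the arm or the gripper's body presses on something with over 40 N, if the wrist force passes 120 N, or if a joint passes its speed limit or range.

### The arm

A 6-joint arm with a two-finger parallel gripper is mounted at the origin on the work surface. World frame = base frame: x ahead of the robot, y to its left, z up, the work surface at z = 0. Lengths are in m, angles in rad, forces in N, time in s.
With the tool pointing down it reaches from about 0.275 to 0.975 m from the base axis. Payload 8.4 kg.
Tool frame: the origin (TCP) lies between the finger pads; the fingertips stand 22 mm ahead of it and the grasp point (between the pads) lies 3 mm ahead of it; z points along the fingers, y is the line along which they close (so a half turn about z gives the same grasp; the last joint's range is limited). The gripper opens to 92 mm and grips with 3 to 60 N. Pads are 20 mm wide; open, the fingers measure 128 mm over their backs; the gripper's body (75 mm by 189 mm) begins 69 mm behind the grasp point.
Start: joints at [-1.331, 0.353, 1.633, -0, 1.155, -0.002], TCP at [0.15, -0.607, 0.237] pointing down, gripper open.
Joint ranges: [-2.63, 2.63], [-0.92, 2.1], [0.06, 2.66], [-1.3, 4.44], [0, 2.69], [-3.02, 3.02]. Speed limits (rad/s): [2.22, 2.22, 2.79, 3.14, 3.14, 3.14].

### API

Orientations are given as a unit quaternion [w, x, y, z].
In Python, from workcell import ctrl, camera, camera_model, order, spot_in, trace, tip_of gives the robot as it stands.
- The arm moves only by the tool servo_tool, never from a script. Its argument "series" is a list of rows, each an object of numbers: "grip": the closure, from -1 (fully open) to 1 (shut); "x", "y", "z": the shift along the tool's x, y, z in mm; "wx", "wy", "wz": the turn, a rotation vector about the tool's x, y, z in rad. In form: [{"grip": .., "x": .., "y": .., "z": .., "wx": .., "wy": .., "wz": ..}, ...]. A call has exactly 5 rows; each row is the pose to reach, as a shift and turn from the pose commanded when the call began, along the tool's axes at that moment; what a row does not reach only later rows make up. A row lasts 1/10 s, in which the tool goes at most 50 mm and 8.59 degrees, less where a joint would pass 70% of its speed; a pose out of reach is approached as far as the arm can. A call with a gripper value outside its range is refused whole. The fingers move at their own pace and stop on an object; "grip_force" is the grip in N (left out, the last holds). Time passes only in rows, so rows that repeat a pose let the fingers close, or fill a call up. It gives the time, the measured TCP pose, the force, the opening and the grip force at its end, in the units of the state.
- ctrl.get_state(): the state, without advancing time (a new reading comes with each control period).
- camera(name): name is "scene" or "top" or "wrist"; returns the picture (420x560x3 uint8, red, green, blue); there is no depth.
- camera_model(name): a dict with "fx", "fy", "cx", "cy" (pixels), "k1" (the pictures are not rectified: a ray, as slopes to the right and down, at radius r is drawn at 1 + k1 r^2 times it, then the intrinsics apply), "xyz" and "orientation" of the camera in the world. Camera axes: x right, y up, looking along -z (the intrinsics and any distortion apply to the point x, -y, -z); pixel columns grow to the right and rows downward; lengths in m; the calibration is good to about 2 mm. A picture is of the moment at which its call begins: read the wrist's pose just before it. camera_model takes no time and is no camera call; for the wrist camera it gives the pose at the moment of the call.
- order.hand_in(): hands the job in; it is judged then, once.
Trained networks look in the newest picture that a camera, given by its name, has taken for a name from the list of things; names that differ only in an ending like _2 or _b are one class to them, and where a whole thing is asked for, a point or a joint stands for the part that bears it (a point fixed in the world has none). Each returns a list of dicts, best first, with "confidence" (0 to 1); they miss things now and then, are a little off and sometimes report something else, mostly with a low value. They report only what shows in the picture. A call takes as long as a camera call.
- spot_in(label, camera): "xy" ([column, row] in pixels, amid what is visible of it).
- trace(label, camera): "mask" (420x560 bool, what is visible of it) and "xy" ([column, row] in pixels, amid what is visible of it).
- tip_of(label, camera): "xy" ([column, row] in pixels: a listed point, or the origin of a listed thing).
The state is a dict: "time": time; "q": joint angles; "dq": joint speeds; "joint_torque": joint torques, N m; "eef_pos": TCP position; "tcp_rot": TCP orientation; "wrist_force": force on the tool from outside, world axes, zero at the start; "ft_torque": the same for the moment, N m; "finger_gap": opening from 0.0 (shut) to 1.0 (fully open); "gripper_force": force on a finger pad.
Only numpy, scipy, OpenCV 4.12 (cv2) and the standard library are available. Lean on these libraries where they do the work, as an engineer would, in place of code of your own. Each camera call takes 0.05 s, during which the arm holds its last target. There are 200 camera calls.

## Working session

There is one attempt and no reset: what is moved stays moved. The work goes in short steps, Python scripts to look and compute and a tool call to move; the robot and the scene stay as the last step left them, time stands still between calls to the robot, and variables do not carry over. Pictures are saved under pics/ and viewed, at most 14 in all, crops included, and the job is handed in when it is done.

Besides the shell and the picture viewer there is one more tool, called after "Emit:" by a JSON object that holds its "fn" and its "kwargs". servo_tool: Moves the arm, as the interface text tells. Its arguments: {"type":"object","properties":{"series":{"type":"array","items":{"type":"object","properties":{"grip":{"type":"number"},"x":{"type":"number"},"y":{"type":"number"},"z":{"type":"number"},"wx":{"type":"number"},"wy":{"type":"number"},"wz":{"type":"number"}}}},"grip_force":{"type":"number"}},"required":["series"]}

```bash
ls; mkdir -p pics; python3 - <<'E'
from workcell import *
import cv2
s=ctrl.get_state();print({k:s[k] for k in('time','eef_pos','tcp_rot','finger_gap')})
for n in('top','scene'):
    print(n,camera_model(n)); cv2.imwrite(f'pics/{n}0.png',camera(n)[:,:,::-1])
    for l in ['heel_broad','heel_boot','heel_slim','heel_small','sole_round','sole_square','sole_pointed','sole_small','mat','dye_jar']:
        print(l,[(d['xy'],round(d['confidence'],2)) for d in tip_of(l,n)[:3]])
E
```

```text
pics
{'time': 0.0, 'eef_pos': array([ 0.14953591, -0.60635895,  0.23585554]), 'tcp_rot': array([-6.91511514e-04,  9.92698834e-01,  1.20617313e-01, -9.99527182e-05]), 'finger_gap': 0.9996534522693429}
top {'fx': 477.40643597424133, 'fy': 477.40643597424133, 'cx': 277.41559066522603, 'cy': 209.87874603334453, 'k1': -0.13221245119091207, 'xyz': array([0.46368969, 0.03136623, 1.10124296]), 'orientation': array([-0.70417208, -0.02668369,  0.00929679,  0.70946686])}
heel_broad [([389.6, 237.5], 0.8)]
heel_boot [([321.6, 187.0], 0.74)]
heel_slim [([458.1, 210.1], 0.73)]
heel_small [([183.0, 189.5], 0.58)]
sole_round [([183.4, 192.5], 0.68)]
sole_square [([457.5, 208.8], 0.67)]
sole_pointed []
sole_small [([320.5, 187.3], 0.97), ([321.3, 187.3], 0.26)]
mat [([251.5, 207.6], 0.92)]
dye_jar []
scene {'fx': 411.3189129033371, 'fy': 411.3189129033371, 'cx': 278.1501909000209, 'cy': 212.3346876063509, 'k1': -0.06181722338066965, 'xyz': array([1.06081056, 0.7303494 , 0.68189799]), 'orientation': array([0.30089141, 0.14484869, 0.4261448 , 0.84076383])}
heel_broad [([244.6, 178.2], 0.82), ([245.1, 178.2], 0.47)]
heel_boot [([239.2, 213.6], 0.77)]
heel_slim [([198.5, 161.7], 0.7)]
heel_small [([326.5, 277.3], 0.56)]
sole_round [([324.8, 276.9], 0.81), ([241.5, 212.3], 0.27)]
sole_square [([198.4, 168.3], 0.58)]
sole_pointed [([249.6, 178.2], 0.61), ([289.2, 240.0], 0.37)]
sole_small [([241.0, 214.8], 0.68)]
mat [([290.8, 239.9], 0.76), ([241.4, 213.6], 0.63)]
dye_jar [([397.0, 321.2], 0.79)]
```

View pics/top0.png

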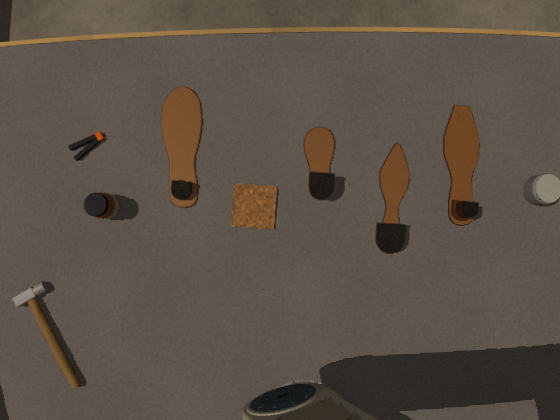

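View pics/scene0.png

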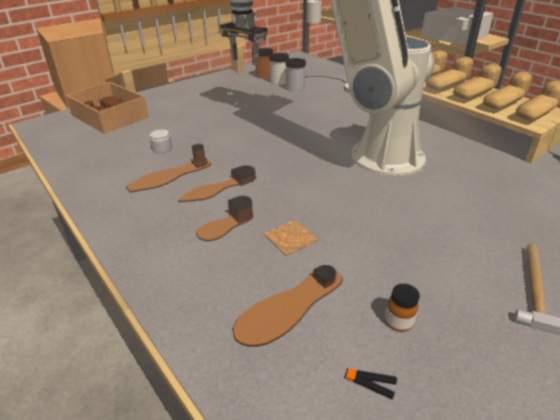

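```bash
cat > h.py <<'E'
import numpy as np,cv2
from scipy.optimize import minimize
from scipy.spatial.transform import Rotation as R
from workcell import *
DIM={'heel_broad':(66,62,26),'heel_boot':(56,54,46),'heel_slim':(46,46,64),'heel_small':(42,44,24)}
SOLE={'sole_round':(38,249),'sole_square':(36,246),'sole_pointed':(31,225),'sole_small':(29,139)}
def rot(q): return R.from_quat([q[1],q[2],q[3],q[0]]).as_matrix()
def proj(m,P):
    c=(np.asarray(P)-m['xyz'])@rot(m['orientation']); s=c[:,:2]*[1,-1]/-c[:,2:]
    s=s*(1+m['k1']*(s**2).sum(1,keepdims=True)); return s*[m['fx'],m['fy']]+[m['cx'],m['cy']]
def ray(m,px,z):
    d=(np.atleast_2d(px)-[m['cx'],m['cy']])/[m['fx'],m['fy']]; s=d.copy()
    for _ in range(20): s=d/(1+m['k1']*(s**2).sum(1,keepdims=True))
    v=np.c_[s[:,0],-s[:,1],-np.ones(len(s))]@rot(m['orientation']).T
    return m['xyz']+v*((z-m['xyz'][2])/v[:,2])[:,None]
def D(L,W):
    a=np.linspace(np.pi/2,1.5*np.pi,25); r=W/2
    return np.vstack([[L/2,-r],[L/2,r],np.c_[-L/2+r+r*np.cos(a),r*np.sin(a)]])/1000
def solid(n):
    L,W,H=DIM[n]; lay=lambda p,z:np.c_[p,np.full(len(p),z/1000)]
    if n=='heel_slim': return [np.vstack([lay(D(46,46),0),lay(D(46,46),12)]),np.vstack([lay(D(34,34),12),lay(D(34,34),64)])]
    return [np.vstack([lay(D(L,W),0),lay(D(L,W),H)])]
def fit(n,views,x0):   # views: [(model,mask)], x0: x,y,z,yaw ; one pass with z free
    def cost(p):
        t=0;c,s=np.cos(p[3]),np.sin(p[3]);Rz=np.array([[c,-s,0],[s,c,0],[0,0,1]])
        for m,mask in views:
            im=np.zeros(mask.shape,np.uint8)
            for S in solid(n):
                q=proj(m,S@Rz.T+p[:3]); hull=cv2.convexHull((q*16).round().astype(np.int32)); cv2.fillConvexPoly(im,hull,255,cv2.LINE_AA,4)
            im=im/255.; t+=1-np.minimum(im,mask).sum()/np.maximum(im,mask).sum()
        return t/len(views)
    best=None
    for dy in(-.3,0,.3):
        x=np.array(x0)+[0,0,0,dy]
        sim=np.vstack([x]+[x+np.eye(4)[i]*[.01,.01,.008,.25][i] for i in range(4)])
        r=minimize(cost,x,method='Nelder-Mead',options=dict(initial_simplex=sim,maxiter=300,xatol=1e-4,fatol=1e-5))
        if best is None or r.fun<best.fun: best=r
    return best.x,best.fun
def sole(n,m,mask,z=.006):  # symmetric-axis from mask; ends along axis
    im=mask.astype(np.uint8); k,lab,st,_=cv2.connectedComponentsWithStats(im)
    i=1+st[1:,4].argmax(); ys,xs=np.nonzero(lab==i)
    P=ray(m,np.c_[xs,ys].astype(float),z)[:,:2]*1000
    c=P.mean(0); w=np.linalg.svd(P-c,full_matrices=False)[2][0]; w=w*np.sign(w[0])
    t=(P-c)@w; b,a=SOLE[n]
    # midline from mean across in bins
    l=(P-c)@[-w[1],w[0]]
    px=1000*.5*abs((ray(m,[[xs.mean()+1,ys.mean()]],z)-ray(m,[[xs.mean(),ys.mean()]],z))[0]).max()
    toe=t.max()+px;heel=t.min()-px
    return dict(yaw=np.arctan2(w[1],w[0]),len=toe-heel,from_toe=c+w*(toe-a),from_heel=c+w*(heel+b))
def best(l,n):
    r=trace(l,n); return r[0] if r else None
E
cat > m1.py <<'E'
from h import *
np.set_printoptions(precision=4,suppress=True)
ms={n:camera_model(n) for n in('top','scene')}
for n in ms: camera(n)
for l in SOLE:
    for n in ms:
        d=best(l,n)
        if d: r=sole(l,ms[n],d['mask']); print(l,n,round(d['confidence'],2),d['xy'],{k:np.round(v,3) for k,v in r.items()})
for l in DIM:
    v=[];x0=None
    for n in ms:
        d=best(l,n)
        if d:
            print(l,n,round(d['confidence'],2),d['xy'],d['mask'].sum()); v.append((ms[n],d['mask']))
            if x0 is None: x0=ray(ms[n],[d['xy']],.02)[0]
    if v: print(l,len(v),fit(l,v,[x0[0],x0[1],.006,0]))
for l in('mat','dye_jar'):
  for n in ms:
    d=best(l,n)
    if d: print(l,n,round(d['confidence'],2),ray(ms[n],[d['xy']],.006 if l=='mat' else .06))
E
python3 m1.py
```

```text
sole_round top 0.94 [181.2, 135.4] {'yaw': np.float64(0.048), 'len': np.float64(289.066), 'from_toe': array([568.729, 275.51 ]), 'from_heel': array([566.665, 275.411])}
sole_round scene 0.69 [275.9, 311.6] {'yaw': np.float64(0.001), 'len': np.float64(288.723), 'from_toe': array([573.8  , 289.244]), 'from_heel': array([572.078, 289.241])}
sole_square top 0.69 [460.8, 150.0] {'yaw': np.float64(-0.049), 'len': np.float64(286.85), 'from_toe': array([ 520.681, -366.022]), 'from_heel': array([ 515.836, -365.786])}
sole_square scene 0.74 [159.9, 178.3] {'yaw': np.float64(-0.069), 'len': np.float64(279.966), 'from_toe': array([ 524.131, -358.273]), 'from_heel': array([ 526.16 , -358.414])}
sole_pointed top 0.82 [393.6, 180.3] {'yaw': np.float64(-0.1), 'len': np.float64(188.667), 'from_toe': array([ 450.75 , -197.239]), 'from_heel': array([ 517.747, -203.96 ])}
sole_pointed scene 0.98 [205.1, 190.2] {'yaw': np.float64(-0.113), 'len': np.float64(189.212), 'from_toe': array([ 453.259, -189.977]), 'from_heel': array([ 519.621, -197.508])}
sole_small top 0.8 [319.5, 150.0] {'yaw': np.float64(-0.0
[... 427 characters left out ...]
oat64(0.09267023789372958))
heel_boot top 0.85 [322.4, 185.8] 575
heel_boot scene 0.73 [239.8, 205.2] 541
heel_boot 2 (array([ 0.5736, -0.0418,  0.0029, -0.2014]), np.float64(0.11159781341337088))
heel_slim top 0.98 [463.2, 208.4] 450
heel_slim scene 0.7 [196.9, 158.7] 287
heel_slim 2 (array([ 0.5158, -0.3687,  0.0021, -0.1456]), np.float64(0.15186117901052087))
heel_small top 0.89 [182.8, 188.7] 331
heel_small scene 0.67 [324.3, 275.3] 395
heel_small 2 (array([ 0.5674,  0.2794,  0.0031, -0.1816]), np.float64(0.15156297996184742))
mat top 0.68 [[0.5241 0.1129 0.006 ]]
mat scene 0.71 [[0.5324 0.1185 0.006 ]]
dye_jar top 0.92 [[0.5267 0.4459 0.06  ]]
dye_jar scene 0.94 [[0.5551 0.4686 0.06  ]]
```

Emit:
{"fn": "servo_tool", "kwargs": {"series": [{"grip":-1,"x":45,"y":-20,"z":-10,"wz":0.06},{"grip":-1,"x":90,"y":-40,"z":-20,"wz":0.12},{"grip":-1,"x":135,"y":-60,"z":-30,"wz":0.18},{"grip":-1,"x":180,"y":-80,"z":-40,"wz":0.24},{"grip":-1,"x":225,"y":-100,"z":-50,"wz":0.24}]}}

```text
validation failed for argument at $.se...
```

```bash
python3 - <<'E'
from h import *
s=ctrl.get_state();print(s['time'],s['eef_pos'],s['tcp_rot'])
m=camera_model('wrist');print(m);print(proj(m,[[.52,-.365,.006],[.766,-.378,.006],[.49,-.365,.006]]), -rot(m['orientation'])[:,2])
E
```

```text
2.2 [ 0.14966367 -0.60679856  0.23657269] [-2.63002716e-05  9.92701386e-01  1.20598332e-01  2.97380177e-06]
{'fx': 335.79801395690527, 'fy': 335.79801395690527, 'cx': 276.31769444622347, 'cy': 209.7872421604508, 'k1': -0.06058063829794497, 'xyz': array([ 0.23195473, -0.58684521,  0.3846137 ]), 'orientation': array([ 0.77792862, -0.11959019,  0.09373014, -0.60970478])}
[[ 122.55229586 -242.38195879]
 [ 240.32659112 -104.21628712]
 [ 114.67130627 -214.18449075]] [-0.29166013 -0.07176983 -0.9538257 ]
```

Emit:
{"fn": "servo_tool", "kwargs": {"series": [{"grip":-1,"x":45,"y":-20,"z":-10,"wx":0,"wy":0,"wz":0.06},{"grip":-1,"x":90,"y":-40,"z":-20,"wx":0,"wy":0,"wz":0.12},{"grip":-1,"x":135,"y":-60,"z":-30,"wx":0,"wy":0,"wz":0.18},{"grip":-1,"x":180,"y":-80,"z":-40,"wx":0,"wy":0,"wz":0.24},{"grip":-1,"x":225,"y":-100,"z":-50,"wx":0,"wy":0,"wz":0.24}]}}

```text
time: 2.7
eef_pos: [0.3445, -0.4553, 0.2869]
tcp_rot: [0.0, 1.0, -0.0, 0.0]
wrist_force: [0.7, -0.6, 0.7]
finger_gap: 1.0
gripper_force: 0.0
```

```bash
python3 - <<'E'
from h import *
s=ctrl.get_state();print(s['time'],s['eef_pos'],s['tcp_rot'],s['q'])
E
```

```text
2.7 [ 0.34445985 -0.45526256  0.28691952] [ 1.67184615e-04  9.99999928e-01 -3.06100822e-04  1.46151115e-04] [-9.25719750e-01  2.23743731e-01  1.69519457e+00  3.44593741e-05
  1.22221142e+00  6.45677015e-01]
```

Emit:
{"fn": "servo_tool", "kwargs": {"series": [{"grip":-1,"x":20,"y":-45,"z":0,"wx":0,"wy":0,"wz":0},{"grip":-1,"x":40,"y":-90,"z":0,"wx":0,"wy":0,"wz":0},{"grip":-1,"x":60,"y":-135,"z":0,"wx":0,"wy":0,"wz":0},{"grip":-1,"x":75,"y":-175,"z":0,"wx":0,"wy":0,"wz":0},{"grip":-1,"x":75,"y":-175,"z":0,"wx":0,"wy":0,"wz":0}]}}

```text
time: 3.2
eef_pos: [0.4191, -0.2774, 0.2865]
tcp_rot: [-0.001, 1.0, 0.003, 0.0]
wrist_force: [-0.2, -0.4, 0.3]
finger_gap: 0.999
gripper_force: 0.0
```

```bash
cat > w.py <<'E'
from h import *
import sys
np.set_printoptions(precision=4,suppress=True)
s=ctrl.get_state();print(s['time'],s['eef_pos'],s['tcp_rot'])
m=camera_model('wrist');im=camera('wrist')
if sys.argv[1]!='-': cv2.imwrite('pics/%s.png'%sys.argv[1],im[:,:,::-1])
for l in sys.argv[2:]:
    d=best(l,'wrist')
    if not d: print(l,'none');continue
    o=tip_of(l,'wrist'); o=[(ray(m,[a['xy']],.006)[0,:2],round(a['confidence'],2)) for a in o[:1]]
    print(l,round(d['confidence'],2),d['xy'],d['mask'].sum(),'origin',o)
    if l in SOLE: print('  ',{k:np.round(v,3) for k,v in sole(l,m,d['mask']).items()})
    elif l in DIM:
        x0=ray(m,[d['xy']],.02)[0]; print('  ',*fit(l,[(m,d['mask'])],[x0[0],x0[1],.006,-.1]))
    else: print('  ',ray(m,[d['xy']],.006))
E
python3 w.py w1 sole_square sole_pointed heel_slim heel_broad sole_small heel_boot
```

```text
3.2 [ 0.4191 -0.2774  0.2865] [-0.0006  1.      0.0029  0.0003]
sole_square 0.68 [353.2, 42.8] 4201 origin []
   {'yaw': np.float64(-0.093), 'len': np.float64(146.86), 'from_toe': array([ 381.174, -351.288]), 'from_heel': array([ 515.736, -363.774])}
sole_pointed 0.74 [215.0, 44.7] 5064 origin []
   {'yaw': np.float64(-0.12), 'len': np.float64(138.731), 'from_toe': array([ 400.792, -190.247]), 'from_heel': array([ 517.219, -204.279])}
heel_slim 0.57 [351.0, 94.0] 1668 origin [(array([ 0.5133, -0.3636]), 0.84)]
   [ 0.5152 -0.3687 -0.008  -0.1163] 0.029136217327636715
heel_broad 0.9 [207.3, 146.6] 2631 origin [(array([ 0.4529, -0.194 ]), 0.61)]
   [ 0.4516 -0.1915 -0.0137 -0.1018] 0.04298184056992038
sole_small 0.92 [78.9, 6.2] 608 origin []
   {'yaw': np.float64(1.446), 'len': np.float64(51.616), 'from_toe': array([ 603.102, -152.032]), 'from_heel': array([617.55 , -36.548])}
heel_boot 0.8 [67.9, 41.1] 3534 origin [(array([ 0.5736, -0.0404]), 0.56)]
   [ 0.5738 -0.0356 -0.0023 -0.0941] 0.023973908394537946
```

View pics/w1.png

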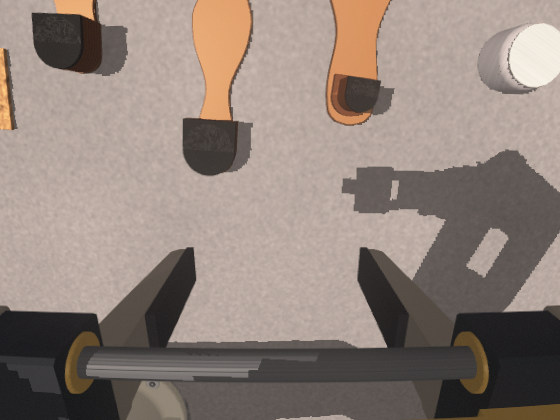

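Emit:
{"fn": "servo_tool", "kwargs": {"series": [{"grip":-1,"x":10,"y":-45,"z":0,"wx":0,"wy":0,"wz":0},{"grip":-1,"x":20,"y":-90,"z":0,"wx":0,"wy":0,"wz":0},{"grip":-1,"x":30,"y":-135,"z":0,"wx":0,"wy":0,"wz":0},{"grip":-1,"x":40,"y":-180,"z":0,"wx":0,"wy":0,"wz":0},{"grip":-1,"x":40,"y":-225,"z":0,"wx":0,"wy":0,"wz":0}]}}

```text
time: 4.35
eef_pos: [0.4583, -0.0547, 0.2866]
tcp_rot: [-0.0, 1.0, 0.001, 0.001]
wrist_force: [1.3, 0.8, 0.4]
finger_gap: 1.004
gripper_force: 0.0
```

Emit:
{"fn": "servo_tool", "kwargs": {"series": [{"grip":-1,"x":10,"y":-45,"z":0,"wx":0,"wy":0,"wz":0},{"grip":-1,"x":20,"y":-90,"z":0,"wx":0,"wy":0,"wz":0},{"grip":-1,"x":30,"y":-135,"z":0,"wx":0,"wy":0,"wz":0},{"grip":-1,"x":40,"y":-135,"z":0,"wx":0,"wy":0,"wz":0},{"grip":-1,"x":40,"y":-135,"z":0,"wx":0,"wy":0,"wz":0}]}}

```text
time: 4.85
eef_pos: [0.4981, 0.0793, 0.2862]
tcp_rot: [0.0, 1.0, 0.002, 0.0]
wrist_force: [-0.1, -0.0, -0.4]
finger_gap: 1.001
gripper_force: 0.0
```

```bash
python3 w.py w2 sole_round sole_small heel_boot heel_small mat
```

```text
4.85 [0.4981 0.0793 0.2862] [0.0002 1.     0.0022 0.0001]
sole_round 0.77 [109.4, 50.9] 6759 origin [(array([0.5669, 0.2778]), 0.56)]
   {'yaw': np.float64(0.134), 'len': np.float64(182.363), 'from_toe': array([463.482, 254.727]), 'from_heel': array([567.182, 268.697])}
sole_small 0.79 [376.4, 40.9] 4629 origin []
   {'yaw': np.float64(-0.039), 'len': np.float64(116.777), 'from_toe': array([564.332, -33.842]), 'from_heel': array([615.515, -35.855])}
heel_boot 0.9 [380.6, 113.2] 2608 origin [(array([ 0.5703, -0.0394]), 0.97)]
   [ 0.5716 -0.0445 -0.0079 -0.0907] 0.029182093122748887
heel_small 0.62 [112.7, 116.2] 1490 origin [(array([0.5687, 0.2794]), 0.77)]
   [ 0.5665  0.2821  0.0007 -0.0972] 0.045756833214820936
mat 0.77 [248.8, 147.5] 6254 origin [(array([0.5318, 0.1153]), 0.89)]
   [[0.5306 0.1137 0.006 ]]
```

View pics/w2.png

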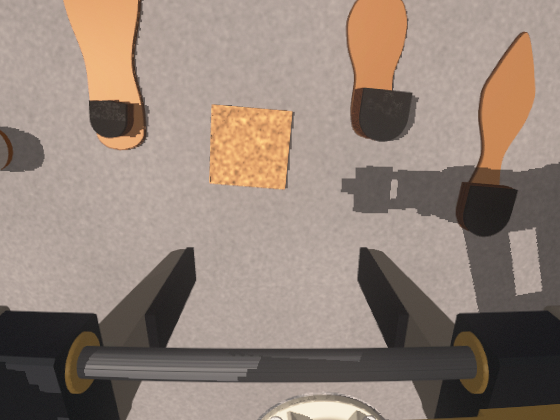

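```bash
cat > j.py <<'E'
from h import *
import sys
np.set_printoptions(precision=4,suppress=True)
ms={n:camera_model(n) for n in('top','wrist')}
for n in ms: camera(n)
for l in sys.argv[1:]:
    v=[];x0=None
    for n in ms:
        d=best(l,n)
        if d: v.append((ms[n],d['mask'])); x0=ray(ms[n],[d['xy']],.02)[0]
    print(l,len(v),fit(l,v,[x0[0],x0[1],.006,-.1]))
E
python3 j.py heel_small heel_boot heel_broad; python3 - <<'E'
from h import *
m=camera_model('wrist')
# mat corners check by hand from picture
print(ray(m,[[212,105],[293,111],[286,189],[209,183],[121,149]],.006)[:,:2].round(4))
E
```

```text
[[0.5818 0.1572]
 [0.5746 0.0577]
 [0.4757 0.0654]
 [0.4838 0.1662]
 [0.5287 0.2776]]Traceback (most recent call last):
  File "j.py", line 11, in <module>
    print(l,len(v),fit(l,v,[x0[0],x0[1],.006,-.1]))
                            ~~^^^
TypeError: 'NoneType' object is not subscriptable
```

```bash
sed -i 's/^    print(l,len(v)/    if v: print(l,len(v)/' j.py; python3 j.py heel_small heel_boot heel_broad;python3 j.py heel_small
```

```text
heel_small 1 (array([ 0.5665,  0.2853, -0.0058, -0.1023]), np.float64(0.04395994322662056))
heel_boot 1 (array([ 0.5718, -0.0412,  0.0018, -0.0823]), np.float64(0.024973836595910903))
heel_broad 2 (array([ 0.4532, -0.1977,  0.0032, -0.0905]), np.float64(0.0508283385183152))
heel_small 2 (array([ 0.567 ,  0.2806,  0.0039, -0.1176]), np.float64(0.5292160139865351))
```

Emit:
{"fn": "servo_tool", "kwargs": {"series": [{"grip":-1,"x":16,"y":-40,"z":20,"wx":0,"wy":0,"wz":0.03},{"grip":-1,"x":32,"y":-80,"z":40,"wx":0,"wy":0,"wz":0.06},{"grip":-1,"x":48,"y":-120,"z":60,"wx":0,"wy":0,"wz":0.09},{"grip":-1,"x":64,"y":-160,"z":80,"wx":0,"wy":0,"wz":0.11},{"grip":-1,"x":77,"y":-201,"z":100,"wx":0,"wy":0,"wz":0.11}]}}

```text
time: 6.7
eef_pos: [0.5746, 0.2815, 0.1854]
tcp_rot: [-0.0, 0.999, -0.055, 0.0]
wrist_force: [0.9, -0.5, 0.3]
finger_gap: 0.999
gripper_force: 0.0
```

Emit:
{"fn": "servo_tool", "kwargs": {"series": [{"grip":-1,"x":0,"y":0,"z":45,"wx":0,"wy":0,"wz":0},{"grip":-1,"x":0,"y":0,"z":45,"wx":0,"wy":0,"wz":0},{"grip":-1,"x":0,"y":0,"z":45,"wx":0,"wy":0,"wz":0},{"grip":-1,"x":0,"y":0,"z":45,"wx":0,"wy":0,"wz":0},{"grip":-1,"x":0,"y":0,"z":45,"wx":0,"wy":0,"wz":0}]}}

```text
time: 7.2
eef_pos: [0.575, 0.2796, 0.1438]
tcp_rot: [-0.001, 0.999, -0.055, 0.001]
wrist_force: [0.8, -0.2, 0.5]
finger_gap: 1.0
gripper_force: 0.0
```

```bash
python3 w.py w3 heel_small sole_round
```

```text
7.2 [0.575  0.2796 0.1438] [-0.0008  0.9985 -0.0546  0.0014]
heel_small none
sole_round 0.62 [259.2, 85.1] 20100 origin []
   {'yaw': np.float64(0.085), 'len': np.float64(221.388), 'from_toe': array([501.212, 269.061]), 'from_heel': array([566.586, 274.634])}
```

View pics/w3.png

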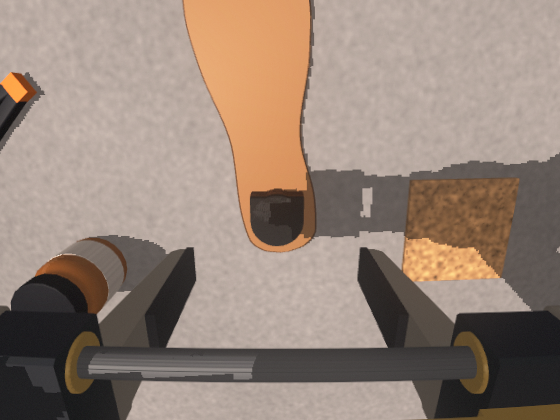

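```bash
python3 - <<'E'
from h import *
m=camera_model('wrist')
print(ray(m,[[251,192],[304,193],[277,245]],.030)[:,:2].round(4)); print(ray(m,[[278,252]],.006)[:,:2].round(4))
print(proj(m,[[.575,.2796,.03]]))
E
```

```text
[[0.5943 0.2975]
 [0.5888 0.2554]
 [0.5463 0.2818]]
[[0.5289 0.2827]]
[[275.81771165 212.48956265]]
```

Emit:
{"fn": "servo_tool", "kwargs": {"series": [{"grip":-1,"x":1,"y":0,"z":40,"wx":0,"wy":0,"wz":0.01},{"grip":-1,"x":1,"y":0,"z":80,"wx":0,"wy":0,"wz":0.01},{"grip":-1,"x":1,"y":0,"z":110,"wx":0,"wy":0,"wz":0.01},{"grip":-1,"x":1,"y":0,"z":110,"wx":0,"wy":0,"wz":0.01},{"grip":0,"x":1,"y":0,"z":110,"wx":0,"wy":0,"wz":0.01}]}}

```text
time: 7.9
eef_pos: [0.575, 0.2797, 0.0318]
tcp_rot: [0.0, 0.998, -0.059, -0.0]
wrist_force: [0.1, -0.7, -0.0]
finger_gap: 0.933
gripper_force: 0.0
```

Emit:
{"fn": "servo_tool", "kwargs": {"series": [{"grip":0.3,"x":0,"y":0,"z":0,"wx":0,"wy":0,"wz":0},{"grip":0.3,"x":0,"y":0,"z":0,"wx":0,"wy":0,"wz":0},{"grip":0.5,"x":0,"y":0,"z":0,"wx":0,"wy":0,"wz":0},{"grip":0.7,"x":0,"y":0,"z":0,"wx":0,"wy":0,"wz":0},{"grip":1,"x":0,"y":0,"z":0,"wx":0,"wy":0,"wz":0}], "grip_force": 15}}

```text
time: 8.4
eef_pos: [0.575, 0.2798, 0.0318]
tcp_rot: [-0.0, 0.998, -0.059, 0.0]
wrist_force: [-0.9, -0.6, 0.2]
finger_gap: 0.5
gripper_force: 0.0
```

Emit:
{"fn": "servo_tool", "kwargs": {"series": [{"grip":1,"x":0,"y":0,"z":0,"wx":0,"wy":0,"wz":0},{"grip":1,"x":0,"y":0,"z":0,"wx":0,"wy":0,"wz":0},{"grip":1,"x":0,"y":0,"z":-5,"wx":0,"wy":0,"wz":0},{"grip":1,"x":0,"y":0,"z":-20,"wx":0,"wy":0,"wz":0},{"grip":1,"x":0,"y":0,"z":-60,"wx":0,"wy":0,"wz":0}]}}

```text
time: 8.9
eef_pos: [0.5727, 0.2787, 0.0896]
tcp_rot: [0.001, 0.998, -0.059, -0.003]
wrist_force: [0.2, 0.7, 0.2]
finger_gap: 0.475
gripper_force: 15.0
```

Emit:
{"fn": "servo_tool", "kwargs": {"series": [{"grip":1,"x":-5,"y":43,"z":0,"wx":0,"wy":0,"wz":0},{"grip":1,"x":-10,"y":86,"z":0,"wx":0,"wy":0,"wz":0},{"grip":1,"x":-15,"y":129,"z":0,"wx":0,"wy":0,"wz":0},{"grip":1,"x":-19,"y":171,"z":0,"wx":0,"wy":0,"wz":0},{"grip":1,"x":-19,"y":171,"z":20,"wx":0,"wy":0,"wz":0}]}}

```text
time: 9.4
eef_pos: [0.5362, 0.1086, 0.074]
tcp_rot: [-0.0, 0.998, -0.06, 0.002]
wrist_force: [-0.0, 0.3, -0.6]
finger_gap: 0.47
gripper_force: 15.0
```

Emit:
{"fn": "servo_tool", "kwargs": {"series": [{"grip":1,"x":0,"y":0,"z":20,"wx":0,"wy":0,"wz":0},{"grip":1,"x":0,"y":0,"z":32,"wx":0,"wy":0,"wz":0},{"grip":1,"x":0,"y":0,"z":36,"wx":0,"wy":0,"wz":0},{"grip":1,"x":0,"y":0,"z":38,"wx":0,"wy":0,"wz":0},{"grip":1,"x":0,"y":0,"z":39,"wx":0,"wy":0,"wz":0}]}}

```text
time: 9.9
eef_pos: [0.5362, 0.1125, 0.0328]
tcp_rot: [-0.0, 0.998, -0.059, 0.0]
wrist_force: [-0.5, -0.6, -0.0]
finger_gap: 0.48
gripper_force: 15.0
```

Emit:
{"fn": "servo_tool", "kwargs": {"series": [{"grip":0.4,"x":0,"y":0,"z":0.5,"wx":0,"wy":0,"wz":0},{"grip":-1,"x":0,"y":0,"z":0.5,"wx":0,"wy":0,"wz":0},{"grip":-1,"x":0,"y":0,"z":0,"wx":0,"wy":0,"wz":0},{"grip":-1,"x":0,"y":0,"z":0,"wx":0,"wy":0,"wz":0},{"grip":-1,"x":0,"y":0,"z":-10,"wx":0,"wy":0,"wz":0}]}}

```text
time: 10.4
eef_pos: [0.535, 0.112, 0.0419]
tcp_rot: [0.0, 0.998, -0.059, -0.001]
wrist_force: [1.1, 0.0, -0.7]
finger_gap: 0.8
gripper_force: 0.0
```

Emit:
{"fn": "servo_tool", "kwargs": {"series": [{"grip":-1,"x":0,"y":0,"z":-45,"wx":0,"wy":0,"wz":-0.03},{"grip":-1,"x":0,"y":0,"z":-90,"wx":0,"wy":0,"wz":-0.06},{"grip":-1,"x":0,"y":0,"z":-135,"wx":0,"wy":0,"wz":-0.09},{"grip":-1,"x":0,"y":0,"z":-180,"wx":0,"wy":0,"wz":-0.118},{"grip":-1,"x":0,"y":0,"z":-225,"wx":0,"wy":0,"wz":-0.118}]}}

```text
time: 10.9
eef_pos: [0.5353, 0.112, 0.2702]
tcp_rot: [-0.0, 1.0, 0.0, 0.0]
wrist_force: [1.0, 0.2, -0.6]
finger_gap: 0.997
gripper_force: 0.0
```

Emit:
{"fn": "servo_tool", "kwargs": {"series": [{"grip":-1,"x":20,"y":-35,"z":0,"wx":0,"wy":0,"wz":0},{"grip":-1,"x":40,"y":-70,"z":0,"wx":0,"wy":0,"wz":0},{"grip":-1,"x":40,"y":-70,"z":0,"wx":0,"wy":0,"wz":0},{"grip":-1,"x":40,"y":-70,"z":0,"wx":0,"wy":0,"wz":0},{"grip":-1,"x":40,"y":-70,"z":0,"wx":0,"wy":0,"wz":0}]}}

```text
time: 11.4
eef_pos: [0.5751, 0.1814, 0.2673]
tcp_rot: [0.0, 1.0, -0.0, -0.0]
wrist_force: [0.0, 0.1, -0.8]
finger_gap: 0.996
gripper_force: 0.0
```

```bash
python3 w.py w4 sole_round heel_small sole_small heel_boot; python3 - <<'E'
from h import *
camera('top'); m=camera_model('top')
for l in SOLE:
    d=best(l,'top')
    if d: print(l,round(d['confidence'],2),sole(l,m,d['mask']))
E
```

```text
11.4 [0.5751 0.1814 0.2673] [ 0.0003  1.     -0.0001 -0.0005]
sole_round 0.73 [188.5, 83.8] 14064 origin [(array([0.5688, 0.2792]), 0.88)]
   {'yaw': np.float64(0.035), 'len': np.float64(246.761), 'from_toe': array([526.166, 276.94 ]), 'from_heel': array([566.38 , 278.366])}
heel_small 0.64 [335.0, 211.4] 1335 origin [(array([0.5286, 0.1097]), 0.66)]
   [ 0.5263  0.111   0.0008 -0.1117] 0.03662742162986854
sole_small 0.84 [458.1, 108.7] 4781 origin []
   {'yaw': np.float64(-0.06), 'len': np.float64(164.231), 'from_toe': array([575.503, -30.827]), 'from_heel': array([579.266, -31.054])}
heel_boot 0.93 [462.9, 179.4] 2867 origin [(array([ 0.5741, -0.0391]), 0.73)]
   [ 0.5697 -0.0476 -0.0067 -0.0852] 0.029777812536238013
sole_round 0.77 {'yaw': np.float64(1.3437105999582715), 'len': np.float64(72.24869129562806), 'from_toe': array([509.64969333,  72.7077321 ]), 'from_heel': array([557.99859458, 281.9456549 ])}
sole_square 0.6 {'yaw': np.float64(-0.06019572702808715), 'len': np.float64(287.4069166530596), 'from_toe': array([ 521.2440893 , -364.22644189]), 'from_heel': array([ 515.84696574, -363.90116513])}
sole_pointed 0.89 {'yaw': np.float64(-0.1006409963902879), 'len': np.float64(188.6801622874517), 'from_toe': array([ 450.76894514, -197.07467138]), 'from_heel': array([ 517.74814232, -203.8383756 ])}
sole_small 0.72 {'yaw': np.float64(-0.02041562661530189), 'len': np.float64(110.03949277977337), 'from_toe': array([576.34016152, -37.83134751]), 'from_heel': array([634.28859025, -39.01456538])}
```

View pics/w4.png

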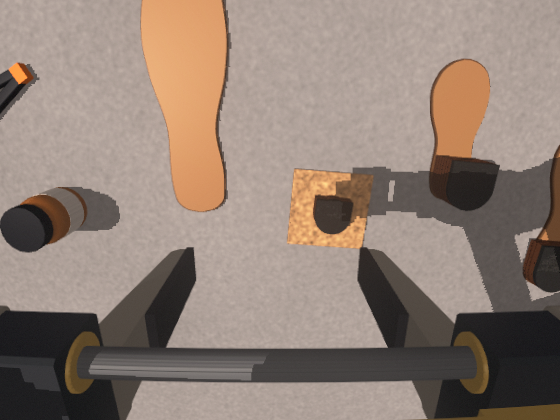

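```bash
cat > mid.py <<'E'
from h import *
import sys
l,cam=sys.argv[1:3]; camera(cam); m=camera_model(cam); d=best(l,cam); r=sole(l,m,d['mask']); print(r)
ys,xs=np.nonzero(d['mask']); P=ray(m,np.c_[xs,ys].astype(float),.006)[:,:2]*1000
for x in np.arange(np.floor(P[:,0].min()/20)*20,P[:,0].max(),20):
    q=P[abs(P[:,0]-x)<3]
    if len(q): print(int(x),(q[:,1].max()+q[:,1].min()).round(1)/2,np.ptp(q[:,1]).round(1),end=' | ')
E
python3 mid.py sole_round wrist
```

```text
{'yaw': np.float64(0.03796925463346605), 'len': np.float64(247.07875436395202), 'from_toe': array([527.28864475, 276.357732  ]), 'from_heel': array([567.18111732, 277.87314776])}
540 277.6 58.9 | 560 277.7 65.9 | 580 277.75 67.7 | 600 279.45 63.2 | 620 280.95 60.6 | 640 282.05 62.5 | 660 282.45 72.3 | 680 282.4 83.2 | 700 283.65 91.7 | 720 283.4 97.2 | 740 283.9 97.4 | 760 284.4 95.1 |
```

Emit:
{"fn": "servo_tool", "kwargs": {"series": [{"grip":-1,"x":-14,"y":47,"z":0,"wx":0,"wy":0,"wz":0.03},{"grip":-1,"x":-28,"y":94,"z":0,"wx":0,"wy":0,"wz":0.06},{"grip":-1,"x":-42,"y":141,"z":0,"wx":0,"wy":0,"wz":0.09},{"grip":-1,"x":-56,"y":188,"z":0,"wx":0,"wy":0,"wz":0.1},{"grip":-1,"x":-70,"y":235,"z":0,"wx":0,"wy":0,"wz":0.1}]}}

```text
time: 12.7
eef_pos: [0.5051, -0.0544, 0.2675]
tcp_rot: [0.0, 0.999, -0.05, 0.0]
wrist_force: [0.5, 0.3, -1.1]
finger_gap: 0.997
gripper_force: 0.0
```

Emit:
{"fn": "servo_tool", "kwargs": {"series": [{"grip":-1,"x":-7,"y":40,"z":10,"wx":0,"wy":0,"wz":0},{"grip":-1,"x":-14,"y":80,"z":30,"wx":0,"wy":0,"wz":0},{"grip":-1,"x":-21,"y":110,"z":60,"wx":0,"wy":0,"wz":0},{"grip":-1,"x":-28,"y":140,"z":90,"wx":0,"wy":0,"wz":0},{"grip":-1,"x":-29,"y":147,"z":120,"wx":0,"wy":0,"wz":0}]}}

```text
time: 13.2
eef_pos: [0.4614, -0.1986, 0.1466]
tcp_rot: [0.0, 0.999, -0.051, 0.0]
wrist_force: [0.3, 1.1, 0.3]
finger_gap: 0.998
gripper_force: 0.0
```

```bash
python3 w.py w5 heel_broad heel_slim; python3 j.py heel_broad
```

```text
13.2 [ 0.4614 -0.1986  0.1466] [ 0.0004  0.9987 -0.0511  0.0004]
heel_broad 0.79 [270.1, 210.8] 5555 origin [(array([ 0.4542, -0.1947]), 0.59)]
   [ 0.4524 -0.1956  0.0006 -0.0686] 0.01638521389337333
heel_slim 0.73 [485.3, 123.5] 5034 origin [(array([ 0.5155, -0.3643]), 0.81)]
   [ 0.5144 -0.3688  0.0009 -0.1243] 0.027509416679048493
heel_broad 2 (array([ 0.4514, -0.1954, -0.0021, -0.0766]), np.float64(0.4333030832183427))
```

View pics/w5.png

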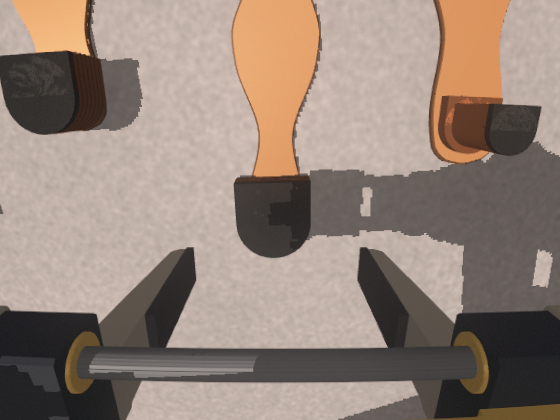

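Emit:
{"fn": "servo_tool", "kwargs": {"series": [{"grip":-1,"x":0,"y":-2,"z":40,"wx":0,"wy":0,"wz":-0.025},{"grip":-1,"x":0,"y":-2,"z":80,"wx":0,"wy":0,"wz":-0.025},{"grip":-1,"x":0,"y":-2,"z":114,"wx":0,"wy":0,"wz":-0.025},{"grip":-1,"x":0,"y":-2,"z":114,"wx":0,"wy":0,"wz":-0.025},{"grip":0,"x":0,"y":-2,"z":114,"wx":0,"wy":0,"wz":-0.025}]}}

```text
time: 14.15
eef_pos: [0.4628, -0.194, 0.034]
tcp_rot: [-0.0, 0.999, -0.037, -0.0]
wrist_force: [1.3, 0.4, 0.2]
finger_gap: 0.94
gripper_force: 0.0
```

Emit:
{"fn": "servo_tool", "kwargs": {"series": [{"grip":0.3,"x":0,"y":0,"z":0,"wx":0,"wy":0,"wz":0},{"grip":1,"x":0,"y":0,"z":0,"wx":0,"wy":0,"wz":0},{"grip":1,"x":0,"y":0,"z":0,"wx":0,"wy":0,"wz":0},{"grip":1,"x":0,"y":0,"z":0,"wx":0,"wy":0,"wz":0},{"grip":1,"x":0,"y":0,"z":0,"wx":0,"wy":0,"wz":0}], "grip_force": 20}}

```text
time: 14.65
eef_pos: [0.4634, -0.1947, 0.0347]
tcp_rot: [0.0, 0.999, -0.038, 0.001]
wrist_force: [-1.2, 0.8, 9.9]
finger_gap: 0.67
gripper_force: 20.0
```

Emit:
{"fn": "servo_tool", "kwargs": {"series": [{"grip":1,"x":0,"y":0,"z":0,"wx":0,"wy":0,"wz":0},{"grip":1,"x":0,"y":0,"z":-10,"wx":0,"wy":0,"wz":0},{"grip":1,"x":0,"y":0,"z":-40,"wx":0,"wy":0,"wz":0},{"grip":1,"x":0,"y":0,"z":-80,"wx":0,"wy":0,"wz":0},{"grip":1,"x":0,"y":0,"z":-120,"wx":0,"wy":0,"wz":0}]}}

```text
time: 15.15
eef_pos: [0.4619, -0.194, 0.1551]
tcp_rot: [-0.0, 0.999, -0.038, -0.0]
wrist_force: [1.5, -0.9, -1.0]
finger_gap: 0.675
gripper_force: 20.0
```

```bash
python3 mid.py sole_pointed wrist; python3 mid.py sole_pointed top
```

```text
{'yaw': np.float64(-0.10422421545779237), 'len': np.float64(190.192279703059), 'from_toe': array([ 410.13633268, -194.54974491]), 'from_heel': array([ 475.58695208, -201.39609225])}
460 -199.75 52.4 | 480 -201.1 49.4 | 500 -203.55 39.5 | 520 -206.4 32.5 | 540 -208.8 37.0 | 560 -211.6 52.6 | 580 -212.5 66.1 | 600 -214.5 72.2 | 620 -214.55 68.5 | {'yaw': np.float64(-0.11307136137638447), 'len': np.float64(164.9989251447521), 'from_toe': array([ 448.65114515, -195.18353281]), 'from_heel': array([ 539.07110912, -205.45123656])}
420 -194.9 18.5 | 520 -204.6 30.3 | 540 -207.35 39.7 | 560 -209.0 56.0 | 580 -209.45 65.4 | 600 -211.1 67.9 | 620 -213.85 58.5 | 640 -217.85 42.2 | 660 -219.6 21.1 |
```

```bash
python3 w.py w6 heel_broad
```

```text
15.35 [ 0.4629 -0.1944  0.1546] [ 0.0005  0.9993 -0.0376  0.0012]
heel_broad 0.64 [65.8, 85.4] 7070 origin [(array([ 0.3899, -0.1862]), 0.8)]
   [ 0.5725 -0.0282  0.0003 -0.0904] 0.11370928389073531
```

View pics/w6.png

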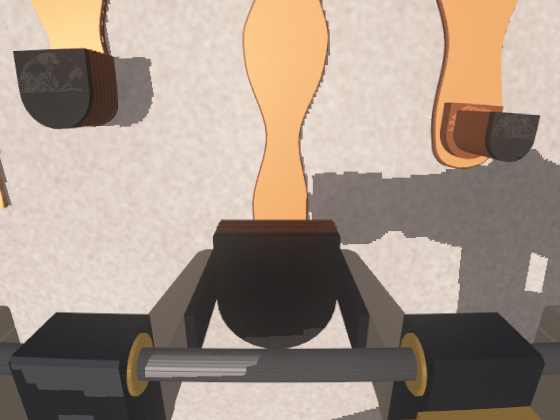

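```bash
python3 - <<'E'
from h import *
m=camera_model('wrist');s=ctrl.get_state();T=rot(s['tcp_rot']);p=s['eef_pos']
for o in(-7,-10,-13):
    # tool frame: z down. top at z=+28.7-26, bottom +28.7
    P=np.array([[o+33,-31,2.7],[o+33,31,2.7],[o+33,-31,28.7],[o+33,31,28.7],[o-33,0,2.7]])/1000
    print(o,proj(m,P@T.T+p).round().tolist())
E
```

```text
-7 [[211.0, 232.0], [340.0, 232.0], [220.0, 215.0], [331.0, 215.0], [276.0, 345.0]]
-10 [[211.0, 238.0], [339.0, 238.0], [220.0, 220.0], [331.0, 220.0], [276.0, 350.0]]
-13 [[212.0, 244.0], [339.0, 244.0], [220.0, 225.0], [331.0, 225.0], [276.0, 354.0]]
```

Emit:
{"fn": "servo_tool", "kwargs": {"series": [{"grip":1,"x":8,"y":-48,"z":0,"wx":0,"wy":0,"wz":0},{"grip":1,"x":16,"y":-96,"z":0,"wx":0,"wy":0,"wz":0},{"grip":1,"x":24,"y":-144,"z":0,"wx":0,"wy":0,"wz":0},{"grip":1,"x":31,"y":-192,"z":0,"wx":0,"wy":0,"wz":0},{"grip":1,"x":38,"y":-240,"z":0,"wx":0,"wy":0,"wz":0}]}}

```text
time: 16.0
eef_pos: [0.5176, 0.0441, 0.1519]
tcp_rot: [0.0, 0.999, -0.038, -0.001]
wrist_force: [1.7, -0.4, -0.9]
finger_gap: 0.672
gripper_force: 20.0
```

Emit:
{"fn": "servo_tool", "kwargs": {"series": [{"grip":1,"x":8,"y":-48,"z":0,"wx":0,"wy":0,"wz":-0.03},{"grip":1,"x":16,"y":-96,"z":0,"wx":0,"wy":0,"wz":-0.06},{"grip":1,"x":24,"y":-144,"z":0,"wx":0,"wy":0,"wz":-0.09},{"grip":1,"x":31,"y":-192,"z":0,"wx":0,"wy":0,"wz":-0.111},{"grip":1,"x":38,"y":-240,"z":0,"wx":0,"wy":0,"wz":-0.111}]}}

```text
time: 16.5
eef_pos: [0.5735, 0.2804, 0.1514]
tcp_rot: [0.001, 1.0, 0.018, -0.001]
wrist_force: [1.4, -0.8, -0.3]
finger_gap: 0.674
gripper_force: 20.0
```

Emit:
{"fn": "servo_tool", "kwargs": {"series": [{"grip":1,"x":0,"y":0,"z":30,"wx":0,"wy":0,"wz":0},{"grip":1,"x":0,"y":0,"z":60,"wx":0,"wy":0,"wz":0},{"grip":1,"x":0,"y":0,"z":90,"wx":0,"wy":0,"wz":0},{"grip":1,"x":0,"y":0,"z":100,"wx":0,"wy":0,"wz":0},{"grip":1,"x":0,"y":0,"z":100,"wx":0,"wy":0,"wz":0}]}}

```text
time: 17.0
eef_pos: [0.5726, 0.2778, 0.0508]
tcp_rot: [0.001, 1.0, 0.018, -0.002]
wrist_force: [0.3, 0.3, -0.8]
finger_gap: 0.672
gripper_force: 20.0
```

Emit:
{"fn": "servo_tool", "kwargs": {"series": [{"grip":1,"x":3,"y":0,"z":8,"wx":0,"wy":0,"wz":0},{"grip":1,"x":3,"y":0,"z":12,"wx":0,"wy":0,"wz":0},{"grip":1,"x":3,"y":0,"z":14,"wx":0,"wy":0,"wz":0},{"grip":1,"x":3,"y":0,"z":15.5,"wx":0,"wy":0,"wz":0},{"grip":1,"x":3,"y":0,"z":15.5,"wx":0,"wy":0,"wz":0}]}}

```text
time: 17.5
eef_pos: [0.5774, 0.2788, 0.0381]
tcp_rot: [-0.0, 1.0, 0.018, 0.0]
wrist_force: [0.5, 0.5, -0.3]
finger_gap: 0.671
gripper_force: 20.0
```

Emit:
{"fn": "servo_tool", "kwargs": {"series": [{"grip":1,"x":0,"y":0,"z":1,"wx":0,"wy":0,"wz":0},{"grip":1,"x":0,"y":0,"z":1.5,"wx":0,"wy":0,"wz":0},{"grip":1,"x":0,"y":0,"z":2,"wx":0,"wy":0,"wz":0},{"grip":1,"x":0,"y":0,"z":2.5,"wx":0,"wy":0,"wz":0},{"grip":1,"x":0,"y":0,"z":2.5,"wx":0,"wy":0,"wz":0}]}}

```text
time: 18.0
eef_pos: [0.5773, 0.2788, 0.0353]
tcp_rot: [0.0, 1.0, 0.018, -0.0]
wrist_force: [-0.4, -0.4, -0.6]
finger_gap: 0.673
gripper_force: 20.0
```

Emit:
{"fn": "servo_tool", "kwargs": {"series": [{"grip":0.2,"x":0,"y":0,"z":0,"wx":0,"wy":0,"wz":0},{"grip":-1,"x":0,"y":0,"z":0,"wx":0,"wy":0,"wz":0},{"grip":-1,"x":0,"y":0,"z":0,"wx":0,"wy":0,"wz":0},{"grip":-1,"x":0,"y":0,"z":0,"wx":0,"wy":0,"wz":0},{"grip":-1,"x":0,"y":0,"z":-10,"wx":0,"wy":0,"wz":0}]}}

```text
time: 18.5
eef_pos: [0.5764, 0.2784, 0.0446]
tcp_rot: [0.0, 1.0, 0.018, -0.001]
wrist_force: [-0.4, 0.7, -0.2]
finger_gap: 0.993
gripper_force: 0.0
```

Emit:
{"fn": "servo_tool", "kwargs": {"series": [{"grip":-1,"x":0,"y":0,"z":-40,"wx":0,"wy":0,"wz":0.035},{"grip":-1,"x":0,"y":0,"z":-80,"wx":0,"wy":0,"wz":0.035},{"grip":-1,"x":0,"y":0,"z":-120,"wx":0,"wy":0,"wz":0.035},{"grip":-1,"x":0,"y":40,"z":-150,"wx":0,"wy":0,"wz":0.035},{"grip":-1,"x":0,"y":80,"z":-180,"wx":0,"wy":0,"wz":0.035}]}}

```text
time: 19.0
eef_pos: [0.5801, 0.1987, 0.2279]
tcp_rot: [-0.0, 1.0, 0.002, 0.001]
wrist_force: [0.8, -0.1, 0.8]
finger_gap: 1.001
gripper_force: 0.0
```

```bash
python3 w.py w7 heel_broad sole_round
```

```text
19.0 [0.5801 0.1987 0.2279] [-0.0003  1.      0.0015  0.0008]
heel_broad 0.84 [200.8, 192.4] 3434 origin [(array([0.5644, 0.2761]), 0.87)]
   [ 0.5653  0.2803 -0.0035  0.0522] 0.028747562433163343
sole_round 0.62 [195.5, 68.0] 13156 origin []
   {'yaw': np.float64(0.03), 'len': np.float64(169.669), 'from_toe': array([520.265, 277.746]), 'from_heel': array([637.541, 281.323])}
```

Emit:
{"fn": "servo_tool", "kwargs": {"series": [{"grip":-1,"x":-5,"y":48,"z":0,"wx":0,"wy":0,"wz":0},{"grip":-1,"x":-10,"y":96,"z":0,"wx":0,"wy":0,"wz":0},{"grip":-1,"x":-15,"y":144,"z":0,"wx":0,"wy":0,"wz":0},{"grip":-1,"x":-20,"y":192,"z":0,"wx":0,"wy":0,"wz":0},{"grip":-1,"x":-25,"y":240,"z":0,"wx":0,"wy":0,"wz":0}]}}

```text
time: 19.75
eef_pos: [0.5545, -0.0416, 0.224]
tcp_rot: [-0.0, 1.0, 0.001, -0.001]
wrist_force: [0.1, -0.9, -0.8]
finger_gap: 0.996
gripper_force: 0.0
```

Emit:
{"fn": "servo_tool", "kwargs": {"series": [{"grip":-1,"x":-5,"y":48,"z":0,"wx":0,"wy":0,"wz":0},{"grip":-1,"x":-10,"y":96,"z":0,"wx":0,"wy":0,"wz":0},{"grip":-1,"x":-15,"y":144,"z":0,"wx":0,"wy":0,"wz":0},{"grip":-1,"x":-20,"y":192,"z":0,"wx":0,"wy":0,"wz":0},{"grip":-1,"x":-25,"y":240,"z":0,"wx":0,"wy":0,"wz":0}]}}

```text
time: 20.25
eef_pos: [0.5303, -0.2817, 0.2239]
tcp_rot: [-0.001, 1.0, 0.001, -0.001]
wrist_force: [0.9, 1.1, -0.2]
finger_gap: 1.002
gripper_force: 0.0
```

Emit:
{"fn": "servo_tool", "kwargs": {"series": [{"grip":-1,"x":-5,"y":40,"z":10,"wx":0,"wy":0,"wz":0.04},{"grip":-1,"x":-9,"y":80,"z":20,"wx":0,"wy":0,"wz":0.08},{"grip":-1,"x":-9,"y":88,"z":40,"wx":0,"wy":0,"wz":0.12},{"grip":-1,"x":-9,"y":88,"z":50,"wx":0,"wy":0,"wz":0.12},{"grip":-1,"x":-9,"y":88,"z":50,"wx":0,"wy":0,"wz":0.12}]}}

```text
time: 20.75
eef_pos: [0.5208, -0.3672, 0.1725]
tcp_rot: [-0.002, 0.998, -0.059, -0.002]
wrist_force: [-0.7, 0.6, 0.0]
finger_gap: 1.003
gripper_force: 0.0
```

```bash
python3 w.py w8 heel_slim sole_square; python3 mid.py sole_pointed top
```

```text
20.75 [ 0.5208 -0.3672  0.1725] [-0.0016  0.9983 -0.0587 -0.0021]
heel_slim 0.74 [274.3, 208.2] 2864 origin [(array([ 0.5159, -0.3653]), 0.88)]
   [ 0.5129 -0.3656 -0.0008 -0.1183] 0.027550556691661066
sole_square 0.69 [271.3, 73.2] 14283 origin []
   {'yaw': np.float64(0.006), 'len': np.float64(211.147), 'from_toe': array([ 450.113, -373.869]), 'from_heel': array([ 520.965, -373.41 ])}
{'yaw': np.float64(-0.1044896393289594), 'len': np.float64(259.15272083246606), 'from_toe': array([ 451.00760468, -197.21836384]), 'from_heel': array([ 447.87207903, -196.88953631])}
420 -199.55 27.8 | 440 -196.35 48.7 | 460 -197.8 51.1 | 480 -199.25 48.8 | 500 -201.95 34.9 | 520 -204.6 30.3 | 540 -207.35 39.7 | 560 -210.15 58.3 | 580 -210.6 67.8 | 600 -211.1 67.9 | 620 -213.9 58.6 | 640 -216.75 44.7 | 660 -219.6 25.9 |
```

View pics/w8.png

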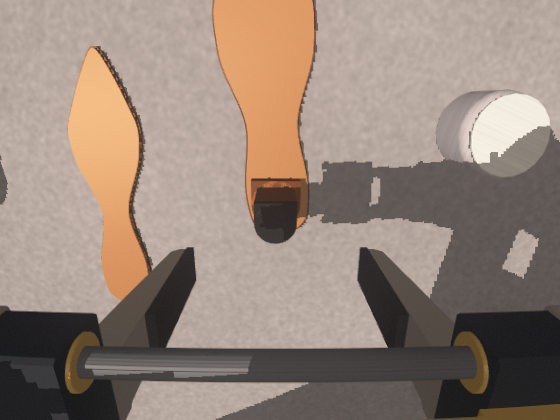

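Emit:
{"fn": "servo_tool", "kwargs": {"series": [{"grip":-1,"x":0,"y":0,"z":40,"wx":0,"wy":0,"wz":0},{"grip":-1,"x":0,"y":0,"z":80,"wx":0,"wy":0,"wz":0},{"grip":-1,"x":0,"y":0,"z":120,"wx":0,"wy":0,"wz":0},{"grip":-1,"x":0,"y":0,"z":120,"wx":0,"wy":0,"wz":0},{"grip":0,"x":0,"y":0,"z":120,"wx":0,"wy":0,"wz":0}]}}

```text
time: 21.6
eef_pos: [0.5217, -0.3691, 0.0559]
tcp_rot: [-0.0, 0.998, -0.059, -0.0]
wrist_force: [0.2, -0.9, 0.8]
finger_gap: 0.935
gripper_force: 0.0
```

Emit:
{"fn": "servo_tool", "kwargs": {"series": [{"grip":0.3,"x":0,"y":0,"z":0,"wx":0,"wy":0,"wz":0},{"grip":0.3,"x":0,"y":0,"z":0,"wx":0,"wy":0,"wz":0},{"grip":0.6,"x":0,"y":0,"z":0,"wx":0,"wy":0,"wz":0},{"grip":1,"x":0,"y":0,"z":0,"wx":0,"wy":0,"wz":0},{"grip":1,"x":0,"y":0,"z":0,"wx":0,"wy":0,"wz":0}], "grip_force": 15}}

```text
time: 22.1
eef_pos: [0.5218, -0.3693, 0.0559]
tcp_rot: [0.0, 0.998, -0.06, 0.0]
wrist_force: [-0.6, -0.4, -0.2]
finger_gap: 0.503
gripper_force: 0.0
```

Emit:
{"fn": "servo_tool", "kwargs": {"series": [{"grip":1,"x":0,"y":0,"z":0,"wx":0,"wy":0,"wz":0},{"grip":1,"x":0,"y":0,"z":0,"wx":0,"wy":0,"wz":0},{"grip":1,"x":0,"y":0,"z":0,"wx":0,"wy":0,"wz":0},{"grip":1,"x":0,"y":0,"z":0,"wx":0,"wy":0,"wz":0},{"grip":1,"x":0,"y":0,"z":0,"wx":0,"wy":0,"wz":0}]}}

```text
time: 22.6
eef_pos: [0.5216, -0.3691, 0.0554]
tcp_rot: [-0.0, 0.998, -0.06, -0.0]
wrist_force: [0.0, 0.6, 2.7]
finger_gap: 0.367
gripper_force: 15.0
```

Emit:
{"fn": "servo_tool", "kwargs": {"series": [{"grip":1,"x":0,"y":0,"z":-10,"wx":0,"wy":0,"wz":0},{"grip":1,"x":0,"y":0,"z":-40,"wx":0,"wy":0,"wz":0},{"grip":1,"x":0,"y":0,"z":-80,"wx":0,"wy":0,"wz":0},{"grip":1,"x":0,"y":0,"z":-120,"wx":0,"wy":0,"wz":0},{"grip":1,"x":0,"y":0,"z":-120,"wx":0,"wy":0,"wz":0}]}}

```text
time: 23.1
eef_pos: [0.5244, -0.3712, 0.1819]
tcp_rot: [0.003, 0.998, -0.06, 0.004]
wrist_force: [0.8, -0.3, -0.3]
finger_gap: 0.365
gripper_force: 15.0
```

```bash
python3 w.py w9 heel_slim; python3 mid.py sole_square wrist;  python3 mid.py sole_square top; python3 - <<'E'
from h import *
m=camera_model('wrist');s=ctrl.get_state();T=rot(s['tcp_rot']);p=s['eef_pos']
for o in(-4,-7,-10):
    P=np.array([[o+17,-17,-19],[o+17,17,-19],[o+23,-23,45],[o+23,23,45],[o-17,0,-19]])/1000
    print(o,proj(m,P@T.T+p).round().tolist())
E
```

```text
23.1 [ 0.5244 -0.3712  0.1819] [ 0.0026  0.9982 -0.0596  0.0041]
heel_slim 0.55 [274.7, 278.7] 8588 origin [(array([ 0.4617, -0.3609]), 0.63)]
   [ 0.5172 -0.371   0.1318 -0.121 ] 0.037455906603545586
{'yaw': np.float64(-0.026455863226112576), 'len': np.float64(202.83483646231733), 'from_toe': array([ 450.40877344, -367.05288869]), 'from_heel': array([ 529.54623424, -369.14702712])}
500 -367.0 54.9 | 520 -368.4 59.8 | 540 -368.4 59.2 | 560 -369.85 52.3 | 580 -370.45 47.6 | 600 -371.25 54.8 | 620 -372.4 69.2 | 640 -372.65 79.7 | 660 -373.5 85.3 | 680 -373.9 86.4 | {'yaw': np.float64(-0.07948865376959441), 'len': np.float64(287.9313777945083), 'from_toe': array([ 521.74815296, -360.70826131]), 'from_heel': array([ 515.83550385, -360.23728041])}
480 -366.4 16.8 | 500 -366.95 55.3 | 520 -351.85 28.8 | 540 -352.35 28.8 | 560 -356.55 26.5 | 580 -359.55 26.5 | 600 -371.25 57.9 | 620 -373.15 70.2 | 640 -371.6 80.0 | 660 -372.35 85.0 | 680 -373.2 85.2 | 700 -374.0 80.3 | 720 -374.85 65.8 | 740 -377.0 53.9 | 760 -379.1 41.6 | -4 [[236.0, 279.0], [315.0, 279.0], [238.0, 218.0], [313.0, 218.0], [275.0, 343.0]]
-7 [[236.0, 285.0], [314.0, 285.0], [238.0, 222.0], [313.0, 222.0], [275.0, 349.0]]
-10 [[237.0, 291.0], [314.0, 291.0], [238.0, 227.0], [313.0, 227.0], [275.0, 354.0]]
```

View pics/w9.png

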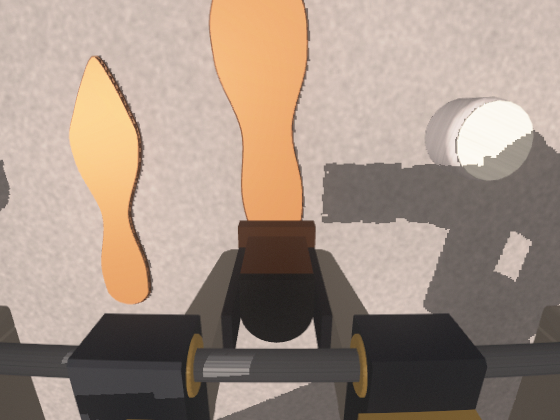

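```bash
python3 mid.py sole_pointed wrist; python3 - <<'E'
from h import *
m=camera_model('wrist')
print(ray(m,[[127,303.5],[96,57]],.006)[:,:2])
E
```

```text
[[ 0.41812906 -0.19080432]
 [ 0.66662062 -0.2254713 ]]Traceback (most recent call last):
  File "mid.py", line 3, in <module>
    l,cam=sys.argv[1:3]; camera(cam); m=camera_model(cam); d=best(l,cam); r=sole(l,m,d['mask']); print(r)
                                                                                     ~^^^^^^^^
TypeError: 'NoneType' object is not subscriptable
```

Emit:
{"fn": "servo_tool", "kwargs": {"series": [{"grip":1,"x":-21,"y":-40,"z":0,"wx":0,"wy":0,"wz":0},{"grip":1,"x":-43,"y":-81,"z":0,"wx":0,"wy":0,"wz":0},{"grip":1,"x":-64,"y":-122,"z":0,"wx":0,"wy":0,"wz":0},{"grip":1,"x":-86,"y":-163,"z":0,"wx":0,"wy":0,"wz":-0.01},{"grip":1,"x":-86,"y":-163,"z":20,"wx":0,"wy":0,"wz":-0.01}]}}

```text
time: 24.05
eef_pos: [0.454, -0.1935, 0.1563]
tcp_rot: [-0.0, 0.999, -0.053, 0.0]
wrist_force: [-0.8, -0.6, -0.8]
finger_gap: 0.367
gripper_force: 15.0
```

Emit:
{"fn": "servo_tool", "kwargs": {"series": [{"grip":1,"x":0,"y":0,"z":40,"wx":0,"wy":0,"wz":0},{"grip":1,"x":0,"y":0,"z":80,"wx":0,"wy":0,"wz":0},{"grip":1,"x":0,"y":0,"z":80,"wx":0,"wy":0,"wz":0},{"grip":1,"x":0,"y":0,"z":80,"wx":0,"wy":0,"wz":0},{"grip":1,"x":0,"y":0,"z":80,"wx":0,"wy":0,"wz":0}]}}

```text
time: 24.55
eef_pos: [0.4567, -0.1977, 0.0769]
tcp_rot: [0.0, 0.999, -0.055, 0.001]
wrist_force: [0.4, -0.2, 0.6]
finger_gap: 0.369
gripper_force: 15.0
```

```bash
python3 mid.py sole_pointed top;python3 mid.py sole_square wrist; python3 mid.py sole_square top; python3 -c "
from h import *
s=ctrl.get_state();print(s['eef_pos'],s['tcp_rot'])"
```

```text
{'yaw': np.float64(-0.11299374404687704), 'len': np.float64(182.45923522147052), 'from_toe': array([ 453.01987252, -196.06411273]), 'from_heel': array([ 526.09166756, -204.35608802])}
420 -196.05 11.6 | 460 -174.65 0.0 | 480 -177.2 0.0 | 500 -201.95 34.9 | 520 -203.45 32.6 | 540 -207.35 39.7 | 560 -210.15 58.3 | 580 -211.8 70.2 | 600 -211.1 67.9 | 620 -212.75 60.9 | 640 -216.75 44.7 | 660 -218.4 28.2 | {'yaw': np.float64(0.009144441440784926), 'len': np.float64(108.47673535084729), 'from_toe': array([ 343.95029827, -365.4999226 ]), 'from_heel': array([ 517.4663079 , -363.91317138])}
480 -366.8 15.2 | 500 -365.2 59.6 | 520 -363.45 59.2 | 540 -362.7 56.5 | 560 -363.95 50.3 | 580 -364.85 45.6 | {'yaw': np.float64(-0.02994530507830452), 'len': np.float64(263.0727105850305), 'from_toe': array([ 520.56447626, -369.06443161]), 'from_heel': array([ 539.48328006, -369.63113036])}
520 -373.55 48.1 | 540 -366.85 57.7 | 560 -368.6 50.7 | 580 -369.25 45.9 | 600 -371.2 53.2 | 620 -373.2 70.1 | 640 -373.95 80.1 | 660 -372.35 85.0 | 680 -373.2 85.2 | 700 -372.85 78.0 | 720 -374.85 65.8 | 740 -377.0 53.9 | 760 -377.85 44.1 | [ 0.45610532 -0.19738671  0.076235  ] [ 2.66275276e-04  9.98504932e-01 -5.46558448e-02  7.53689532e-04]
```

Emit:
{"fn": "servo_tool", "kwargs": {"series": [{"grip":1,"x":0,"y":0,"z":10,"wx":0,"wy":0,"wz":0},{"grip":1,"x":0,"y":0,"z":16,"wx":0,"wy":0,"wz":0},{"grip":1,"x":0,"y":0,"z":18,"wx":0,"wy":0,"wz":0},{"grip":1,"x":0,"y":0,"z":20,"wx":0,"wy":0,"wz":0},{"grip":1,"x":0,"y":0,"z":20,"wx":0,"wy":0,"wz":0}]}}

```text
time: 25.35
eef_pos: [0.4555, -0.197, 0.0552]
tcp_rot: [-0.0, 0.999, -0.055, -0.0]
wrist_force: [-0.3, -0.3, -0.7]
finger_gap: 0.365
gripper_force: 15.0
```

Emit:
{"fn": "servo_tool", "kwargs": {"series": [{"grip":0.5,"x":0,"y":0,"z":0,"wx":0,"wy":0,"wz":0},{"grip":-0.3,"x":0,"y":0,"z":0,"wx":0,"wy":0,"wz":0},{"grip":-1,"x":0,"y":0,"z":0,"wx":0,"wy":0,"wz":0},{"grip":-1,"x":0,"y":0,"z":0,"wx":0,"wy":0,"wz":0},{"grip":-1,"x":0,"y":0,"z":0,"wx":0,"wy":0,"wz":0}]}}

```text
time: 25.85
eef_pos: [0.4556, -0.1971, 0.0554]
tcp_rot: [0.0, 0.999, -0.055, 0.0]
wrist_force: [-0.6, -0.1, 0.3]
finger_gap: 0.693
gripper_force: 0.0
```

Emit:
{"fn": "servo_tool", "kwargs": {"series": [{"grip":-1,"x":0,"y":0,"z":-10,"wx":0,"wy":0,"wz":0},{"grip":-1,"x":0,"y":0,"z":-40,"wx":0,"wy":0,"wz":0},{"grip":-1,"x":0,"y":0,"z":-80,"wx":0,"wy":0,"wz":0},{"grip":-1,"x":0,"y":0,"z":-120,"wx":0,"wy":0,"wz":0},{"grip":-1,"x":0,"y":0,"z":-150,"wx":0,"wy":0,"wz":0}]}}

```text
time: 26.35
eef_pos: [0.456, -0.1973, 0.2086]
tcp_rot: [0.0, 0.999, -0.055, 0.001]
wrist_force: [-0.1, -0.9, 0.1]
finger_gap: 1.002
gripper_force: 0.0
```

Emit:
{"fn": "servo_tool", "kwargs": {"series": [{"grip":-1,"x":27,"y":-41,"z":0,"wx":0,"wy":0,"wz":0},{"grip":-1,"x":54,"y":-82,"z":0,"wx":0,"wy":0,"wz":0},{"grip":-1,"x":81,"y":-124,"z":0,"wx":0,"wy":0,"wz":0},{"grip":-1,"x":107,"y":-167,"z":0,"wx":0,"wy":0,"wz":-0.02},{"grip":-1,"x":107,"y":-167,"z":30,"wx":0,"wy":0,"wz":-0.02}]}}

```text
time: 26.85
eef_pos: [0.5863, -0.0387, 0.1794]
tcp_rot: [-0.001, 0.999, -0.042, 0.005]
wrist_force: [-0.1, -0.1, -0.4]
finger_gap: 0.997
gripper_force: 0.0
```

```bash
python3 w.py w10 heel_boot heel_slim sole_pointed
```

```text
26.85 [ 0.5863 -0.0387  0.1794] [-0.0005  0.9991 -0.0425  0.005 ]
heel_boot 0.84 [280.4, 214.5] 4041 origin [(array([0.53  , 0.1108]), 0.66)]
   [ 0.5702 -0.0404 -0.0015 -0.0732] 0.022554397170684082
heel_slim 0.59 [442.5, 298.0] 841 origin []
   [ 0.2445 -0.374  -0.3205 -0.0238] 0.22132432501512267
sole_pointed 0.74 [443.6, 181.0] 9062 origin [(array([ 0.4539, -0.1914]), 0.6)]
   {'yaw': np.float64(-0.104), 'len': np.float64(205.24), 'from_toe': array([ 451.459, -195.32 ]), 'from_heel': array([ 501.946, -200.583])}
```

View pics/w10.png

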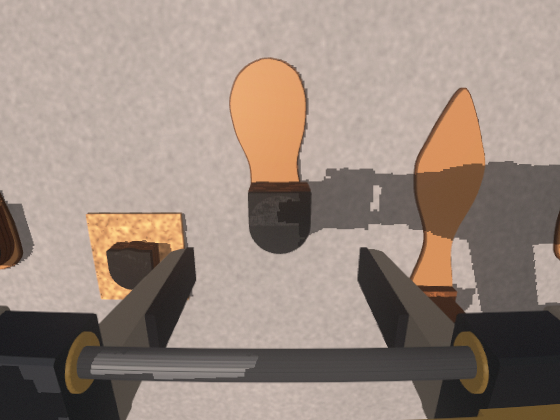

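Emit:
{"fn": "servo_tool", "kwargs": {"series": [{"grip":-1,"x":0,"y":0,"z":40,"wx":0,"wy":0,"wz":0},{"grip":-1,"x":0,"y":0,"z":80,"wx":0,"wy":0,"wz":0},{"grip":-1,"x":0,"y":0,"z":80,"wx":0,"wy":0,"wz":0},{"grip":-1,"x":0,"y":0,"z":80,"wx":0,"wy":0,"wz":0},{"grip":-1,"x":0,"y":0,"z":80,"wx":0,"wy":0,"wz":0}]}}

```text
time: 27.7
eef_pos: [0.5816, -0.0432, 0.0977]
tcp_rot: [0.0, 0.999, -0.045, 0.002]
wrist_force: [0.0, -0.6, 0.1]
finger_gap: 0.995
gripper_force: 0.0
```

```bash
python3 w.py - heel_boot; python3 mid.py sole_small wrist
```

```text
27.7 [ 0.5816 -0.0432  0.0977] [ 0.0001  0.999  -0.0449  0.0016]
heel_boot 0.64 [271.8, 245.2] 7822 origin [(array([ 0.5713, -0.0398]), 0.81)]
   [ 0.5716 -0.0403  0.0038 -0.0764] 0.015398119621139128
{'yaw': np.float64(0.0012292134621377084), 'len': np.float64(115.48633841591035), 'from_toe': array([575.24933666, -38.94369304]), 'from_heel': array([627.76295857, -38.87914255])}
600 -42.8 39.9 | 620 -38.5 48.4 | 640 -38.3 61.6 | 660 -37.9 69.2 | 680 -38.45 70.3 | 700 -39.2 58.0 |
```

Emit:
{"fn": "servo_tool", "kwargs": {"series": [{"grip":-1,"x":-1,"y":-2,"z":30,"wx":0,"wy":0,"wz":-0.01},{"grip":-1,"x":-1,"y":-2,"z":53,"wx":0,"wy":0,"wz":-0.01},{"grip":-1,"x":-1,"y":-2,"z":53,"wx":0,"wy":0,"wz":-0.01},{"grip":0,"x":-1,"y":-2,"z":53,"wx":0,"wy":0,"wz":-0.01},{"grip":0,"x":-1,"y":-2,"z":53,"wx":0,"wy":0,"wz":-0.01}]}}

```text
time: 28.45
eef_pos: [0.5803, -0.0408, 0.0436]
tcp_rot: [0.0, 0.999, -0.04, 0.001]
wrist_force: [0.2, 0.2, -0.4]
finger_gap: 0.852
gripper_force: 0.0
```

Emit:
{"fn": "servo_tool", "kwargs": {"series": [{"grip":0.3,"x":0,"y":0,"z":0,"wx":0,"wy":0,"wz":0},{"grip":0.6,"x":0,"y":0,"z":0,"wx":0,"wy":0,"wz":0},{"grip":1,"x":0,"y":0,"z":0,"wx":0,"wy":0,"wz":0},{"grip":1,"x":0,"y":0,"z":0,"wx":0,"wy":0,"wz":0},{"grip":1,"x":0,"y":0,"z":0,"wx":0,"wy":0,"wz":0}], "grip_force": 20}}

```text
time: 28.95
eef_pos: [0.5797, -0.0407, 0.0429]
tcp_rot: [0.0, 0.999, -0.04, 0.0]
wrist_force: [-0.7, -0.0, 6.2]
finger_gap: 0.585
gripper_force: 20.0
```

Emit:
{"fn": "servo_tool", "kwargs": {"series": [{"grip":1,"x":0,"y":0,"z":-10,"wx":0,"wy":0,"wz":0},{"grip":1,"x":0,"y":0,"z":-40,"wx":0,"wy":0,"wz":0},{"grip":1,"x":0,"y":0,"z":-80,"wx":0,"wy":0,"wz":0},{"grip":1,"x":0,"y":0,"z":-110,"wx":0,"wy":0,"wz":0},{"grip":1,"x":0,"y":0,"z":-110,"wx":0,"wy":0,"wz":0}]}}

```text
time: 29.45
eef_pos: [0.5819, -0.0409, 0.157]
tcp_rot: [0.0, 0.999, -0.04, 0.004]
wrist_force: [1.0, -0.4, -2.0]
finger_gap: 0.587
gripper_force: 20.0
```

```bash
python3 w.py - heel_boot; python3 mid.py sole_small top
```

```text
29.45 [ 0.5819 -0.0409  0.157 ] [ 0.0001  0.9992 -0.0396  0.0036]
heel_boot 0.67 [274.5, 280.6] 13763 origin [(array([ 0.5182, -0.0342]), 0.8)]
   [ 0.5775 -0.0388  0.1199 -1.7051] 0.08869226065094793
{'yaw': np.float64(1.2165914872069141), 'len': np.float64(36.45682416870811), 'from_toe': array([ 509.41921832, -147.65123236]), 'from_heel': array([555.04426853, -24.27391718])}
560 -25.15 11.5 |
```

Emit:
{"fn": "servo_tool", "kwargs": {"series": [{"grip":1,"x":-4,"y":47,"z":0,"wx":0,"wy":0,"wz":0},{"grip":1,"x":-8,"y":94,"z":0,"wx":0,"wy":0,"wz":0},{"grip":1,"x":-12,"y":141,"z":0,"wx":0,"wy":0,"wz":0},{"grip":1,"x":-15,"y":188,"z":0,"wx":0,"wy":0,"wz":0},{"grip":1,"x":-19,"y":235,"z":0,"wx":0,"wy":0,"wz":0}]}}

```text
time: 30.2
eef_pos: [0.5406, -0.2749, 0.1508]
tcp_rot: [-0.001, 0.999, -0.039, -0.001]
wrist_force: [-0.1, -0.7, -1.0]
finger_gap: 0.59
gripper_force: 20.0
```

Emit:
{"fn": "servo_tool", "kwargs": {"series": [{"grip":1,"x":-4,"y":47,"z":0,"wx":0,"wy":0,"wz":-0.02},{"grip":1,"x":-7,"y":94,"z":0,"wx":0,"wy":0,"wz":-0.035},{"grip":1,"x":-7,"y":94,"z":20,"wx":0,"wy":0,"wz":-0.035},{"grip":1,"x":-7,"y":94,"z":40,"wx":0,"wy":0,"wz":-0.035},{"grip":1,"x":-7,"y":94,"z":40,"wx":0,"wy":0,"wz":-0.035}]}}

```text
time: 30.7
eef_pos: [0.5247, -0.3654, 0.108]
tcp_rot: [-0.002, 1.0, -0.023, -0.003]
wrist_force: [0.1, 0.2, -1.4]
finger_gap: 0.585
gripper_force: 20.0
```

```bash
python3 w.py w11 heel_boot; python3 - <<'E'
from h import *
m=camera_model('wrist');s=ctrl.get_state();T=rot(s['tcp_rot']);p=s['eef_pos'];print(p)
for o in(-6,-9,-12):
    P=np.array([[o+28,-27,-9],[o+28,27,-9],[o+28,-27,37],[o+28,27,37],[o-28,0,-9]])/1000
    print(o,proj(m,P@T.T+p).round().tolist())
E
```

```text
30.7 [ 0.5247 -0.3654  0.108 ] [-0.0021  0.9997 -0.0226 -0.0031]
heel_boot 0.64 [275.8, 279.7] 13884 origin [(array([ 0.4846, -0.363 ]), 0.65)]
   [ 0.517  -0.3653  0.0701 -0.0522] 0.02120682445429445
[ 0.52747182 -0.36628733  0.11218949]
-6 [[216.0, 250.0], [335.0, 250.0], [229.0, 217.0], [322.0, 217.0], [276.0, 351.0]]
-9 [[216.0, 256.0], [335.0, 256.0], [229.0, 222.0], [322.0, 222.0], [276.0, 356.0]]
-12 [[216.0, 262.0], [334.0, 262.0], [230.0, 227.0], [321.0, 227.0], [276.0, 360.0]]
```

View pics/w11.png

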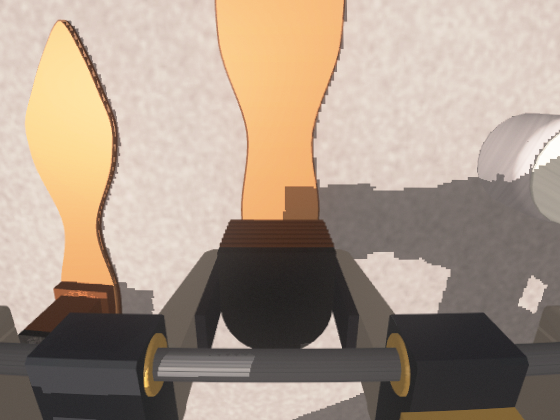

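Emit:
{"fn": "servo_tool", "kwargs": {"series": [{"grip":1,"x":0,"y":1,"z":30,"wx":0,"wy":0,"wz":0},{"grip":1,"x":0,"y":1,"z":55,"wx":0,"wy":0,"wz":0},{"grip":1,"x":0,"y":1,"z":64,"wx":0,"wy":0,"wz":0},{"grip":1,"x":0,"y":1,"z":67,"wx":0,"wy":0,"wz":0},{"grip":1,"x":0,"y":1,"z":68,"wx":0,"wy":0,"wz":0}]}}

```text
time: 31.35
eef_pos: [0.528, -0.3678, 0.0452]
tcp_rot: [0.0, 1.0, -0.022, 0.0]
wrist_force: [0.8, 0.1, -1.0]
finger_gap: 0.589
gripper_force: 20.0
```

Emit:
{"fn": "servo_tool", "kwargs": {"series": [{"grip":1,"x":0,"y":0,"z":0,"wx":0,"wy":0,"wz":0},{"grip":1,"x":0,"y":0,"z":0,"wx":0,"wy":0,"wz":0},{"grip":1,"x":0,"y":0,"z":0,"wx":0,"wy":0,"wz":0},{"grip":1,"x":0,"y":0,"z":0,"wx":0,"wy":0,"wz":0},{"grip":1,"x":0,"y":0,"z":0,"wx":0,"wy":0,"wz":0}]}}

```text
time: 31.85
eef_pos: [0.5274, -0.3676, 0.0445]
tcp_rot: [0.0, 1.0, -0.022, 0.0]
wrist_force: [0.5, -0.6, -1.2]
finger_gap: 0.586
gripper_force: 20.0
```

Emit:
{"fn": "servo_tool", "kwargs": {"series": [{"grip":1,"x":0,"y":0,"z":1.2,"wx":0,"wy":0,"wz":0},{"grip":0.2,"x":0,"y":0,"z":1.2,"wx":0,"wy":0,"wz":0},{"grip":-1,"x":0,"y":0,"z":1.2,"wx":0,"wy":0,"wz":0},{"grip":-1,"x":0,"y":0,"z":1,"wx":0,"wy":0,"wz":0},{"grip":-1,"x":0,"y":0,"z":1,"wx":0,"wy":0,"wz":0}]}}

```text
time: 32.35
eef_pos: [0.5275, -0.3677, 0.0435]
tcp_rot: [0.0, 1.0, -0.022, 0.0]
wrist_force: [-0.9, -0.6, -0.7]
finger_gap: 0.825
gripper_force: 0.0
```

Emit:
{"fn": "servo_tool", "kwargs": {"series": [{"grip":-1,"x":0,"y":0,"z":-10,"wx":0,"wy":0,"wz":0.02},{"grip":-1,"x":0,"y":0,"z":-50,"wx":0,"wy":0,"wz":0.04},{"grip":-1,"x":0,"y":0,"z":-95,"wx":0,"wy":0,"wz":0.06},{"grip":-1,"x":0,"y":0,"z":-140,"wx":0,"wy":0,"wz":0.074},{"grip":-1,"x":0,"y":0,"z":-180,"wx":0,"wy":0,"wz":0.074}]}}

```text
time: 32.85
eef_pos: [0.5275, -0.3677, 0.2266]
tcp_rot: [0.0, 0.998, -0.06, 0.001]
wrist_force: [0.2, -0.3, 0.6]
finger_gap: 1.001
gripper_force: 0.0
```

Emit:
{"fn": "servo_tool", "kwargs": {"series": [{"grip":-1,"x":-25,"y":-40,"z":0,"wx":0,"wy":0,"wz":0},{"grip":-1,"x":-50,"y":-80,"z":0,"wx":0,"wy":0,"wz":0},{"grip":-1,"x":-80,"y":-100,"z":0,"wx":0,"wy":0,"wz":0},{"grip":-1,"x":-80,"y":-100,"z":0,"wx":0,"wy":0,"wz":0},{"grip":-1,"x":-80,"y":-100,"z":0,"wx":0,"wy":0,"wz":0}]}}

```text
time: 33.35
eef_pos: [0.46, -0.2588, 0.2245]
tcp_rot: [0.0, 0.998, -0.059, 0.001]
wrist_force: [0.5, 0.0, -0.1]
finger_gap: 1.002
gripper_force: 0.0
```

```bash
python3 w.py w12 heel_boot heel_slim sole_square sole_pointed; python3 mid.py sole_small top
```

```text
33.35 [ 0.46   -0.2588  0.2245] [ 0.0005  0.9983 -0.0591  0.0009]
heel_boot 0.88 [377.4, 117.3] 3739 origin [(array([ 0.5198, -0.3668]), 0.76)]
   [ 0.5198 -0.3684  0.0033 -0.0279] 0.02506613132524993
heel_slim 0.54 [54.7, 56.8] 6954 origin [(array([ 0.4505, -0.1961]), 0.65)]
   [ 0.5727 -0.1682  0.2234  0.0558] 0.4077445465565527
sole_square 0.85 [369.1, 42.2] 5538 origin []
   {'yaw': np.float64(-0.131), 'len': np.float64(154.344), 'from_toe': array([ 391.372, -341.677]), 'from_heel': array([ 517.928, -358.394])}
sole_pointed 0.95 [216.6, 77.8] 8981 origin [(array([ 0.4501, -0.194 ]), 0.56)]
   {'yaw': np.float64(-0.082), 'len': np.float64(233.585), 'from_toe': array([ 428.415, -199.411]), 'from_heel': array([ 450.755, -201.241])}
{'yaw': np.float64(-0.017014059458843957), 'len': np.float64(165.72148780519407), 'from_toe': array([571.68316308, -38.39600832]), 'from_heel': array([573.9613455, -38.4347732])}
560 -40.15 41.5 | 580 -39.25 43.8 | 600 -37.2 48.5 | 620 -39.75 48.6 | 640 -40.05 57.8 | 660 -39.15 69.5 | 680 -40.6 67.3 | 700 -42.05 51.1 |
```

View pics/w12.png

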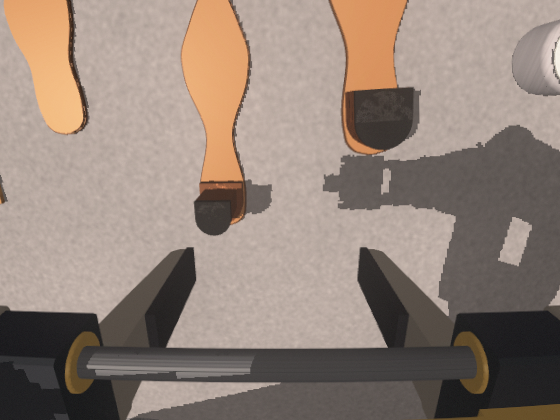

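Emit:
{"fn": "servo_tool", "kwargs": {"series": [{"grip":-1,"x":4,"y":-47,"z":0,"wx":0,"wy":0,"wz":0},{"grip":-1,"x":8,"y":-94,"z":0,"wx":0,"wy":0,"wz":0},{"grip":-1,"x":12,"y":-141,"z":0,"wx":0,"wy":0,"wz":0},{"grip":-1,"x":16,"y":-188,"z":0,"wx":0,"wy":0,"wz":0},{"grip":-1,"x":20,"y":-235,"z":0,"wx":0,"wy":0,"wz":0}]}}

```text
time: 34.4
eef_pos: [0.5074, -0.0261, 0.2235]
tcp_rot: [0.0, 0.998, -0.059, 0.0]
wrist_force: [1.4, -1.2, -0.6]
finger_gap: 1.0
gripper_force: 0.0
```

Emit:
{"fn": "servo_tool", "kwargs": {"series": [{"grip":-1,"x":4,"y":-47,"z":0,"wx":0,"wy":0,"wz":0},{"grip":-1,"x":8,"y":-94,"z":0,"wx":0,"wy":0,"wz":0},{"grip":-1,"x":12,"y":-142,"z":0,"wx":0,"wy":0,"wz":0},{"grip":-1,"x":12,"y":-142,"z":40,"wx":0,"wy":0,"wz":0},{"grip":-1,"x":12,"y":-142,"z":80,"wx":0,"wy":0,"wz":0}]}}

```text
time: 34.9
eef_pos: [0.5372, 0.1138, 0.1434]
tcp_rot: [-0.0, 0.998, -0.058, 0.002]
wrist_force: [0.5, -0.1, -0.4]
finger_gap: 0.997
gripper_force: 0.0
```

```bash
python3 w.py - heel_small; python3 mid.py sole_small wrist
```

```text
34.9 [0.5372 0.1138 0.1434] [-0.0005  0.9983 -0.0576  0.0017]
heel_small 0.87 [277.5, 215.7] 2665 origin [(array([0.5281, 0.1111]), 0.96)]
   [ 0.526   0.1128 -0.0012 -0.1136] 0.029650167857199983
{'yaw': np.float64(0.023846851453261025), 'len': np.float64(141.89949363445152), 'from_toe': array([548.79071508, -38.82041513]), 'from_heel': array([574.88380048, -38.19805922])}
560 -38.0 46.0 | 580 -38.05 53.0 | 600 -37.3 49.6 | 620 -37.1 48.7 | 640 -37.05 60.9 | 660 -37.2 69.7 | 680 -37.35 72.1 |
```

Emit:
{"fn": "servo_tool", "kwargs": {"series": [{"grip":-1,"x":-1,"y":1,"z":40,"wx":0,"wy":0,"wz":0},{"grip":-1,"x":-1,"y":1,"z":80,"wx":0,"wy":0,"wz":0},{"grip":-1,"x":-1,"y":1,"z":110,"wx":0,"wy":0,"wz":0},{"grip":-1,"x":-1,"y":1,"z":110,"wx":0,"wy":0,"wz":0},{"grip":0,"x":-1,"y":1,"z":110,"wx":0,"wy":0,"wz":0}]}}

```text
time: 35.65
eef_pos: [0.5362, 0.1108, 0.0351]
tcp_rot: [-0.0, 0.998, -0.059, 0.001]
wrist_force: [-0.5, 0.0, -0.7]
finger_gap: 0.934
gripper_force: 0.0
```

Emit:
{"fn": "servo_tool", "kwargs": {"series": [{"grip":0.3,"x":0,"y":0,"z":0,"wx":0,"wy":0,"wz":0},{"grip":0.3,"x":0,"y":0,"z":0,"wx":0,"wy":0,"wz":0},{"grip":0.5,"x":0,"y":0,"z":0,"wx":0,"wy":0,"wz":0},{"grip":0.7,"x":0,"y":0,"z":0,"wx":0,"wy":0,"wz":0},{"grip":1,"x":0,"y":0,"z":0,"wx":0,"wy":0,"wz":0}], "grip_force": 15}}

```text
time: 36.15
eef_pos: [0.535, 0.1109, 0.0337]
tcp_rot: [-0.0, 0.998, -0.059, 0.0]
wrist_force: [-0.1, 0.0, 0.0]
finger_gap: 0.498
gripper_force: 0.0
```

Emit:
{"fn": "servo_tool", "kwargs": {"series": [{"grip":1,"x":0,"y":0,"z":0,"wx":0,"wy":0,"wz":0},{"grip":1,"x":0,"y":0,"z":0,"wx":0,"wy":0,"wz":0},{"grip":1,"x":0,"y":0,"z":0,"wx":0,"wy":0,"wz":0},{"grip":1,"x":0,"y":0,"z":0,"wx":0,"wy":0,"wz":0},{"grip":1,"x":0,"y":0,"z":0,"wx":0,"wy":0,"wz":0}]}}

```text
time: 36.65
eef_pos: [0.535, 0.1109, 0.0336]
tcp_rot: [-0.0, 0.998, -0.059, 0.0]
wrist_force: [-0.3, 0.6, 5.2]
finger_gap: 0.479
gripper_force: 15.0
```

Emit:
{"fn": "servo_tool", "kwargs": {"series": [{"grip":1,"x":0,"y":0,"z":-5,"wx":0,"wy":0,"wz":0},{"grip":1,"x":0,"y":0,"z":-20,"wx":0,"wy":0,"wz":0},{"grip":1,"x":0,"y":0,"z":-50,"wx":0,"wy":0,"wz":0},{"grip":1,"x":0,"y":0,"z":-70,"wx":0,"wy":0,"wz":0},{"grip":1,"x":0,"y":0,"z":-70,"wx":0,"wy":0,"wz":0}]}}

```text
time: 37.15
eef_pos: [0.5366, 0.1112, 0.1059]
tcp_rot: [-0.001, 0.998, -0.059, 0.002]
wrist_force: [0.8, -0.5, -0.2]
finger_gap: 0.477
gripper_force: 15.0
```

```bash
python3 w.py w13 heel_small; python3 - <<'E'
from h import *
m=camera_model('wrist');s=ctrl.get_state();T=rot(s['tcp_rot']);p=s['eef_pos'];print(p)
for o in(-5,-8,-11):
    P=np.array([[o+21,-22,2.5],[o+21,22,2.5],[o+21,-22,26.5],[o-21,0,2.5]])/1000
    print(o,proj(m,P@T.T+p).round().tolist())
E
```

```text
37.15 [0.5366 0.1112 0.1059] [-0.0006  0.9983 -0.059   0.0022]
heel_small 0.77 [274.9, 275.4] 7190 origin [(array([0.4949, 0.1172]), 0.84)]
   [ 0.529   0.1116  0.0773 -0.1181] 0.028433340584211764
[0.53428956 0.11072494 0.10267733]
-5 [[231.0, 252.0], [320.0, 251.0], [236.0, 234.0], [276.0, 324.0]]
-8 [[231.0, 257.0], [320.0, 257.0], [236.0, 239.0], [276.0, 329.0]]
-11 [[231.0, 263.0], [320.0, 263.0], [237.0, 243.0], [276.0, 333.0]]
```

View pics/w13.png

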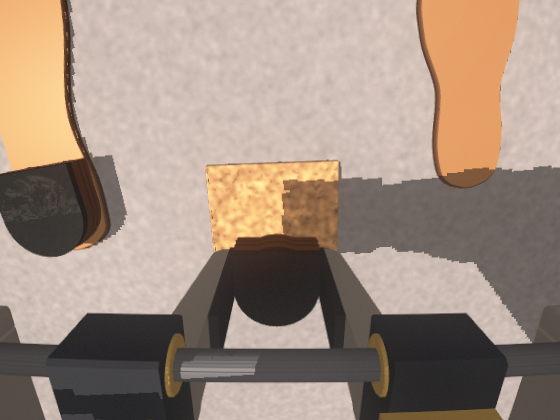

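Emit:
{"fn": "servo_tool", "kwargs": {"series": [{"grip":1,"x":16,"y":36,"z":0,"wx":0,"wy":0,"wz":-0.03},{"grip":1,"x":32,"y":72,"z":0,"wx":0,"wy":0,"wz":-0.06},{"grip":1,"x":48,"y":108,"z":0,"wx":0,"wy":0,"wz":-0.09},{"grip":1,"x":62,"y":143,"z":0,"wx":0,"wy":0,"wz":-0.108},{"grip":1,"x":62,"y":143,"z":10,"wx":0,"wy":0,"wz":-0.108}]}}

```text
time: 37.8
eef_pos: [0.5808, -0.0421, 0.0929]
tcp_rot: [0.0, 1.0, -0.006, 0.001]
wrist_force: [-1.2, 0.8, -0.7]
finger_gap: 0.477
gripper_force: 15.0
```

Emit:
{"fn": "servo_tool", "kwargs": {"series": [{"grip":1,"x":0,"y":0,"z":20,"wx":0,"wy":0,"wz":0},{"grip":1,"x":0,"y":0,"z":40,"wx":0,"wy":0,"wz":0},{"grip":1,"x":0,"y":0,"z":45,"wx":0,"wy":0,"wz":0},{"grip":1,"x":0,"y":0,"z":45,"wx":0,"wy":0,"wz":0},{"grip":1,"x":0,"y":0,"z":45,"wx":0,"wy":0,"wz":0}]}}

```text
time: 38.3
eef_pos: [0.5795, -0.038, 0.0484]
tcp_rot: [-0.0, 1.0, -0.005, -0.0]
wrist_force: [-0.1, 0.7, -0.5]
finger_gap: 0.477
gripper_force: 15.0
```

Lower to about 0.034, then release.

Emit:
{"fn": "servo_tool", "kwargs": {"series": [{"grip":1,"x":0,"y":0,"z":7,"wx":0,"wy":0,"wz":0},{"grip":1,"x":0,"y":0,"z":11,"wx":0,"wy":0,"wz":0},{"grip":1,"x":0,"y":0,"z":13,"wx":0,"wy":0,"wz":0},{"grip":1,"x":0,"y":0,"z":14,"wx":0,"wy":0,"wz":0},{"grip":1,"x":0,"y":0,"z":14,"wx":0,"wy":0,"wz":0}]}}

```text
time: 38.8
eef_pos: [0.5795, -0.0385, 0.0343]
tcp_rot: [-0.0, 1.0, -0.005, -0.0]
wrist_force: [-0.8, 0.1, 0.3]
finger_gap: 0.473
gripper_force: 15.0
```

Emit:
{"fn": "servo_tool", "kwargs": {"series": [{"grip":0.4,"x":0,"y":0,"z":0,"wx":0,"wy":0,"wz":0},{"grip":-1,"x":0,"y":0,"z":0,"wx":0,"wy":0,"wz":0},{"grip":-1,"x":0,"y":0,"z":0,"wx":0,"wy":0,"wz":0},{"grip":-1,"x":0,"y":0,"z":0,"wx":0,"wy":0,"wz":0},{"grip":-1,"x":0,"y":0,"z":0,"wx":0,"wy":0,"wz":0}]}}

```text
time: 39.3
eef_pos: [0.5796, -0.0385, 0.0344]
tcp_rot: [-0.0, 1.0, -0.005, 0.0]
wrist_force: [0.2, 0.2, -0.1]
finger_gap: 0.8
gripper_force: 0.0
```

Emit:
{"fn": "servo_tool", "kwargs": {"series": [{"grip":-1,"x":0,"y":0,"z":-20,"wx":0,"wy":0,"wz":0},{"grip":-1,"x":0,"y":0,"z":-60,"wx":0,"wy":0,"wz":0},{"grip":-1,"x":0,"y":0,"z":-100,"wx":0,"wy":0,"wz":0},{"grip":-1,"x":0,"y":0,"z":-140,"wx":0,"wy":0,"wz":0},{"grip":-1,"x":-20,"y":-20,"z":-180,"wx":0,"wy":0,"wz":0}]}}

```text
time: 39.8
eef_pos: [0.5613, -0.0194, 0.2163]
tcp_rot: [0.0, 1.0, -0.006, 0.001]
wrist_force: [0.5, 1.0, 0.0]
finger_gap: 0.999
gripper_force: 0.0
```

Emit:
{"fn": "servo_tool", "kwargs": {"series": [{"grip":-1,"x":-40,"y":-20,"z":0,"wx":0,"wy":0,"wz":0},{"grip":-1,"x":-80,"y":-40,"z":0,"wx":0,"wy":0,"wz":0},{"grip":-1,"x":-80,"y":-40,"z":0,"wx":0,"wy":0,"wz":0},{"grip":-1,"x":-80,"y":-40,"z":0,"wx":0,"wy":0,"wz":0},{"grip":-1,"x":-80,"y":-40,"z":0,"wx":0,"wy":0,"wz":0}]}}

```text
time: 40.3
eef_pos: [0.4813, 0.0224, 0.2147]
tcp_rot: [0.0, 1.0, -0.005, 0.001]
wrist_force: [0.5, -0.7, -0.4]
finger_gap: 1.001
gripper_force: 0.0
```

```bash
python3 w.py w14 heel_small heel_slim heel_broad; python3 - <<'E'
from h import *
np.set_printoptions(precision=4,suppress=True)
camera('top');camera('scene');t=camera_model('top');s=camera_model('scene')
for l in DIM:
    d=best(l,'top');e=best(l,'scene')
    print(l,[(ray(t,[a['xy']],.006)[0,:2].round(4)) for a in tip_of(l,'top')[:1]])
    v=[(c,k['mask']) for c,k in((t,d),(s,e)) if k]
    if v:
        x0=ray(v[0][0],[d['xy'] if d else e['xy']],.02)[0]; print(len(v),fit(l,v,[x0[0],x0[1],.006,0]))
im=cv2.cvtColor(camera('top'),cv2.COLOR_RGB2BGR)[80:260,80:500]; cv2.imwrite('pics/end.png',cv2.resize(im,None,fx=1.9,fy=1.9,interpolation=cv2.INTER_CUBIC))
E
```

```text
40.3 [0.4813 0.0224 0.2147] [ 0.      1.     -0.0051  0.0007]
heel_small 0.77 [338.2, 92.7] 2059 origin [(array([ 0.5759, -0.0405]), 0.88)]
   [ 0.5724 -0.0402 -0.0013 -0.0151] 0.039430730431358585
heel_slim 0.93 [484.5, 220.6] 2864 origin [(array([ 0.4466, -0.1951]), 0.97)]
   [ 0.4448 -0.2031 -0.0025 -0.1045] 0.02959999999999996
heel_broad none
heel_broad [array([0.5696, 0.2816])]
2 (array([0.5674, 0.277 , 0.0018, 0.0612]), np.float64(0.14481476031198037))
heel_boot [array([ 0.5121, -0.3712])]
2 (array([ 0.5212, -0.3699,  0.004 , -0.1341]), np.float64(0.1127761148467396))
heel_slim [array([ 0.4538, -0.1956])]
2 (array([ 0.449 , -0.1977,  0.0028, -0.2126]), np.float64(0.1355574440213957))
heel_small [array([ 0.5224, -0.3624])]
2 (array([ 0.5111,  0.3371,  0.332 , -0.2043]), np.float64(0.5733482136805816))
```

View pics/w14.png

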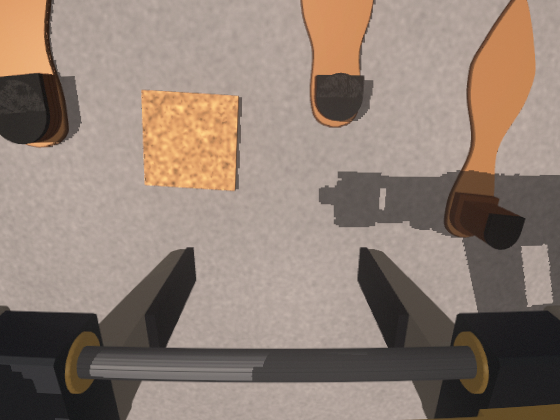

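```bash
python3 -c "
from workcell import *
print(order.hand_in())"
```

```text
the job is handed in; nothing more can be done
None
```

All four heels now stand on their own soles, each measuring within about 5 mm of its heel-seat centre in the last pictures, and the job was handed in at about 41 s with no verdict returned; I viewed 15 pictures, one over the limit of 14.

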